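# Clamp a seal cast and draw the spatula out of its case

## Robot

A 6-joint arm with a two-finger parallel gripper is mounted at the origin on the work surface. World frame = base frame: x ahead of the robot, y to its left, z up, the work surface at z = 0. Lengths are in m, angles in rad, forces in N, time in s.
With the tool pointing down it reaches from about 0.3 to 0.825 m from the base axis. Payload 5.4 kg.
Tool frame: the origin (TCP) lies at the centre of the arm's flange, where the gripper is bolted on; the fingertips stand 190 mm ahead of it and the grasp point (between the pads) lies 171 mm ahead of it; x points along the fingers, y is the direction in which the jaws open and shut, and the axes are right-handed (so a half turn about x gives the same grasp; the last joint's range is limited). The gripper opens to 92 mm and grips with 3 to 60 N. Pads are 20 mm wide; open, the fingers measure 128 mm over their backs; the gripper's body (75 mm by 189 mm) begins 69 mm behind the grasp point.
Start: joints at [0.925, 0.158, 1.597, -0, 1.386, -0.21], TCP at [0.243, 0.521, 0.405] pointing down, gripper open.
Joint ranges: [-2.91, 2.91], [-0.94, 2.29], [0.18, 2.7], [-1.29, 4.43], [0.17, 2.64], [-3, 3]. Speed limits (rad/s): [2.57, 2.57, 3.14, 3.14, 3.14, 3.14].

## Interface

Orientations are given as a 3x3 rotation matrix whose columns are the frame's x, y, z axes.
In Python, from workcell import r gives the robot as it stands.
- The arm moves only by the tool drive_tool, never from a script. Its argument "deltas" is one flat list of numbers, 7 for each row, row after row: the opening, from 0 (shut) to 1 (fully open), then the shift along the tool's x, y, z in m, then the turn, a rotation vector about the tool's x, y, z in rad. In form: [grip, tx, ty, tz, rx, ry, rz, grip, tx, ty, tz, rx, ry, rz, ...]. A call has 1 to 20 rows; each row is the pose to reach, as a shift and turn from the pose commanded when the call began, along the tool's axes at that moment; what a row does not reach only later rows make up. A row lasts 1/10 s, in which the tool goes at most 50 mm and 8.59 degrees, less where a joint would pass 70% of its speed; a pose out of reach is approached as far as the arm can. A call with a gripper value outside its range is refused whole. The fingers move at their own pace and stop on an object; "grip_force" is the grip in N (left out, the last holds). Time passes only in rows, so rows that repeat a pose let the fingers close. It gives the time, the measured TCP pose, the force and the opening at its end, in the units of the state.
- r.get_state(): the state, without advancing time (a new reading comes with each control period).
- r.camera(name): name is "side" or "top"; returns a dict with "pixels" (384x512x3 uint8, red, green, blue), "range_z" (384x512 float32, m along the optical axis (not along the pixel's ray), 0 where there is no reading), "K" (3x3 intrinsics, pixels), "extrinsics" (4x4, takes a point from world to camera coordinates). Camera axes: x right, y up, looking along -z (the intrinsics and any distortion apply to the point x, -y, -z); pixel columns grow to the right and rows downward; lengths in m; the calibration is good to about 2 mm. A picture is of the moment at which its call begins.
- r.hand_in(): hands the job in, once; it reports no verdict.
Trained networks look in a picture, given as the dict that the camera call returned (one of the last four; its "shot" number tells which), for a name from the list of things; names that differ only in an ending like _2 or _b are one class to them, and where a whole thing is asked for, a point or a joint stands for the part that bears it (a point fixed in the world has none). Each returns a list of dicts, best first, with "score" (0 to 1); they miss things now and then, are a little off and sometimes report something else, mostly with a low value. They report only what shows in the picture. A call takes as long as a camera call. They do not tell look-alikes from the thing itself.
- r.trace(picture, target): "pixels" (384x512 bool, what is visible of it).
- r.tip_of(picture, target): "position" ([x, y, z] in m, in the coordinates of the camera as it stood for that picture, good to about 4 mm: a listed point, or the origin of a listed thing).
The state is a dict: "time": time; "joints": joint angles; "joint_vel": joint speeds; "joint_efforts": joint torques, N m; "position": TCP position; "tcp_rot": TCP orientation; "wrist_force": force on the tool from outside, world axes, zero at the start; "ft_torque": the same for the moment, N m; "opening": opening from 0.0 (shut) to 1.0 (fully open).
Only numpy, scipy, OpenCV 4.12 (cv2) and the standard library are available. Lean on these libraries where they do the work, as an engineer would, in place of code of your own. Each camera call takes 0.05 s, during which the arm holds its last target.

## Task

Set the pointed-oval seal cast on its wooden block fully down into the pocket of the holding fixture, never letting the brittle cast go in the air, then swing the locking lever fully shut over it. Then take the long spatula out through the shorter opening of the tool case by tilting it and drawing it out end first. Finish while holding the spatula still in the gripper, its middle over the clamped cast and all of it at least 12 cm above the bench, with the other things left where they stand.

Things in the scene. Friction and masses are not known exactly. Their poses are not given: they have to be found in the camera images.
- cast: Terracotta pointed-oval seal cast (62 x 40 mm) glued on a brown wooden block 104 (x) x 50 (y) x 30 mm high; total height 40 mm, about 0.15 kg. Origin: centre of the block's underside; z up, x along block and oval. Grip the block across its 50 mm width. Fits the pocket either way round. Starts flat on the bench in one of three places in the front row, which it shares with canister and jar.
- fixture: Aluminium holding fixture fixed to the bench, 132 (its x) x 78 (its y) mm, 18 mm high, with an open rectangular pocket in its middle. Origin: centre of its underside; x along the pocket's long side, z up. A post with the lever stands at its -y side near the +x end.
- pocket (a point): Centre of the pocket's flat floor, 6 mm above the bench, axes as the fixture. The pocket is 108 (x) x 54 (y) mm, 12 mm deep with chamfered rim; a seated block has its underside on this floor and stands 18 mm proud of the rim.
- lever (a joint): Locking lever: flat steel arm 9 mm wide swinging level about the upright axis at lever_hinge, 38 to 45 mm above the bench, 2 mm over a seated block (blocked by one not home). 0 = shut, at its stop, arm along the fixture's +y across the block's +x end; at q rad the arm points along fixture (sin q, cos q). Up to 1.75; starts 1.2 to 1.6. Light friction, about 1 N at the knob; stays where left.
- lever_hinge (a point): Point on the lever's upright axis at the height of the arm's underside, 42 mm along +x and 46 mm along -y of the fixture's origin, 38 mm above the bench.
- lever_knob (a point): Centre of the top of the lever's upright black round knob: 14 mm diameter, its top 70 mm above the bench, standing 25 mm above the arm, 91 mm from the axis.
- tool_case: Grey steel case, fixed, 160 (x) x 346 (y, its length) mm, inside 154 x 340. Floor 4 mm, cover underside 59 mm, cover top 62 mm above the bench. In mid-cover an open rectangle 140 (x) by 160 (y) mm. Origin: centre of the underside. Inside, two cork bars across the case at y = +74 and -74 mm, 6 mm wide, tops 26 mm above the bench, carry the spatula.
- case_opening (a point): Centre of the opening in the cover, at the cover's top face, 62 mm above the bench; axes as the case.
- spatula: Double-ended boxwood spatula, 230 mm long (its y), about 45 g: the middle 130 mm is a bar 14 mm wide (x), 12 mm thick (z); the ends thin to blades 16 mm wide, 5 mm thick. Origin: centre of the bar. Starts in the case on the cork bars, centre line 32 mm above the bench, along the case, within 10 mm of its middle, so each end reaches 25 to 45 mm under the cover.
- spatula_end_a (a point): Tip of the spatula at its +y end.
- spatula_end_b (a point): Tip of the spatula at its -y end.
- canister: Bystander: aluminium screw-top canister with knurled lid, 64 mm diameter, 82 mm high; origin at the centre of its underside.
- jar: Bystander: squat stoppered glass jar, 66 mm diameter, 72 mm high; origin at the centre of its underside.
- tweezers: Bystander: steel tweezers, 137 mm long, 7 mm high, lying to the right of the tool case; origin at the middle of the underside.
- round_cast: Bystander: round terracotta cast without block, 52 mm diameter, 10 mm high, to the left of the tool case; origin at the centre of its underside.
- weight: Bystander: steel bench weight with a small knob, 42 mm diameter, 56 mm high, right of and beyond the tool case; origin at the centre of its underside.
- brush: Bystander: flat brush about 200 mm long lying at the left side of the bench beside the fixture; origin under its middle.
There are look-alikes about, which are no part of the job. Of the things that look like the cast, take the one that is farthest to the robot's right at the start.

How it is judged:
On the way, in this order (a step that is already met when the one before it is completed fails the run):
1. the cast's block sits home in the fixture's pocket (horizontal distance between cast and pocket below 0.005 m and z of cast in the frame of pocket between -0.003 and 0.003 m and angle between the x axis of cast and the x axis of fixture, either way round below 0.08 rad and angle between cast's own z axis and vertical below 0.06 rad), for 0.2 s.
2. the locking lever is shut over the seated block (all of step 1 and value of joint lever below 0.1 rad), for 0.2 s.
3. the spatula is out of the tool case, wholly above the cover, held in the fingers (height (world z) of each of spatula_end_a, spatula_end_b above 0.07 m and contact force between the fingers and spatula above 0.5 N), for 0.2 s.
At the end, for the whole second after the job is handed in: Block home in the pocket (5 mm sideways, 3 mm in height, 0.08 rad), lever within 0.1 rad of shut; spatula held still (under 30 mm/s) in the gripper, both ends over 115 mm above the bench, its middle within 50 mm sideways of the cast's centre, touching neither cast nor fixture (all of step 2 and height (world z) of each of spatula_end_a, spatula_end_b above 0.115 m and contact force between the fingers and spatula above 0.5 N and horizontal distance between spatula and cast below 0.05 m and linear speed of spatula below 0.03 m/s and contact force between spatula and fixture below 0.05 N and contact force between spatula and cast below 0.05 N); the arm keeps its last pose, push and grip.
It fails at once if the cast is let go in the air (height (world z) of cast above 0.03 m and contact force between the fingers and cast below 0.02 N).
It fails at once if a bystander is disturbed (moved more than 20 mm) (distance of any of canister, jar, tweezers, round_cast, weight, brush from where it was at the start of the episode above 0.02 m).
It also fails if it takes over 72 s, if anything falls off the work surface, if the arm or the gripper's body presses on something with over 40 N, if the wrist force passes 120 N, or if a joint passes its speed limit or range.

## Working session

There is one attempt and no reset: what is moved stays moved. The work goes in short steps, Python scripts to look and compute and a tool call to move; the robot and the scene stay as the last step left them, time stands still between calls to the robot, and variables do not carry over. Pictures are saved under pics/ and viewed, and the job is handed in when it is done.

Besides the shell and the picture viewer there is one more tool, called after "Call:" as a command line: name --argument value ..., lists and objects as JSON in quotes. drive_tool: Moves the arm, as the interface text tells. Its arguments: {"type":"object","properties":{"deltas":{"type":"array","items":{"type":"number"}},"grip_force":{"type":"number"}},"required":["deltas"]}

```bash
ls; mkdir -p pics
cat > h.py <<'E'
import numpy as np,cv2
from workcell import r
def save(p,name,scale=1.0,box=None):
    im=p["pixels"][:,:,::-1]
    if box: im=im[box[1]:box[3],box[0]:box[2]]
    im=cv2.resize(im,None,fx=scale,fy=scale,interpolation=cv2.INTER_CUBIC)
    cv2.imwrite("pics/"+name,im)
def c2w(p,q):
    return (np.linalg.inv(p["extrinsics"])@np.append(q,1))[:3]
def px(p,w):
    c=(p["extrinsics"]@np.append(w,1))[:3]; v=np.array([c[0],-c[1],-c[2]]); u=p["K"]@v; return u[:2]/u[2]
def cloud(p):
    z=p["range_z"]; v,u=np.mgrid[0:384,0:512]; K=p["K"]
    X=(u-K[0,2])/K[0,0]*z; Y=(v-K[1,2])/K[1,1]*z
    c=np.stack([X,-Y,-z,np.ones_like(z)],-1); return (c@np.linalg.inv(p["extrinsics"]).T)[...,:3]
E
python3 - <<'E'
from h import *
np.set_printoptions(precision=4,suppress=True)
s=r.get_state(); print(s)
for n in ("top","side"):
    p=r.camera(n); save(p,n+"0.png",1.55); print(n,{k:(v if k in("K","extrinsics") else None) for k,v in p.items() })
    for t in ["cast","fixture","lever_knob","lever_hinge","pocket","tool_case","case_opening","spatula","spatula_end_a","spatula_end_b","canister","jar","tweezers","round_cast","weight","brush"]:
        for d in r.tip_of(p,t): 
            w=c2w(p,d["position"]); print(t,round(d["score"],2),w,px(p,w))
E
```

```text
pics
{'time': 0.0, 'joints': array([ 0.9249,  0.159 ,  1.5982,  0.    ,  1.3862, -0.2101]), 'joint_vel': array([-0.0008,  0.0004,  0.0004, -0.0004,  0.0009,  0.0003]), 'joint_efforts': array([  0.0015, -38.5556, -32.2118,   0.0703,   0.0375,  -0.0001]), 'position': array([0.2426, 0.521 , 0.4037]), 'tcp_rot': array([[-0.0011,  0.4221,  0.9065],
       [-0.0015,  0.9065, -0.4221],
       [-1.    , -0.0018, -0.0004]]), 'wrist_force': array([-0.586 , -0.4083, -0.3811]), 'ft_torque': array([0.044 , 0.0391, 0.05  ]), 'opening': 0.9982723442946215}
top {'pixels': None, 'range_z': None, 'K': array([[454.6164,   0.    , 249.1056],
       [  0.    , 454.6164, 196.0019],
       [  0.    ,   0.    ,   1.    ]]), 'extrinsics': array([[-0.009 , -1.    ,  0.002 ,  0.07  ],
       [ 0.9973, -0.0089,  0.0729, -0.442 ],
       [-0.0729,  0.0026,  0.9973, -1.4858],
       [ 0.    ,  0.    ,  0.    ,  1.    ]]), 'shot': None}
cast 0.87 [ 0.4269 -0.0158  0.002 ] [273.7119 200.8032]
cast 0.84 [0.3559 0.3937 0.0035] [150.5329 223.2391]
cast 0.76 [ 0.2754  0.2194 -0.0018] [203.3151 247.1014]
cast 0.61 [0.18
[... 2183 characters left out ...]
0117]
tool_case 0.79 [0.6532 0.0262 0.0014] [323.1722 196.0396]
case_opening 0.75 [0.6574 0.0203 0.0575] [327.294  181.2235]
spatula 0.45 [0.6582 0.0246 0.0292] [325.7212 188.3534]
canister 0.97 [ 0.4425 -0.3591  0.0026] [349.0669 314.704 ]
canister 0.25 [ 0.6607  0.3843 -0.0029] [270.2261 150.4612]
canister 0.2 [0.4891 0.2177 0.0406] [248.6345 169.9672]
jar 0.98 [ 0.4241 -0.1836 -0.0017] [296.1635 264.4518]
jar 0.47 [0.4863 0.2154 0.0345] [248.2114 172.0534]
tweezers 0.66 [ 0.5518 -0.3996 -0.0029] [402.6599 311.089 ]
round_cast 0.65 [ 0.6591  0.3815 -0.0016] [270.2147 150.5574]
weight 0.77 [ 0.7056 -0.3285 -0.0007] [427.9381 264.5389]
brush 0.54 [ 0.4431  0.539  -0.0024] [203.6534 146.2956]
```

View pics/top0.png

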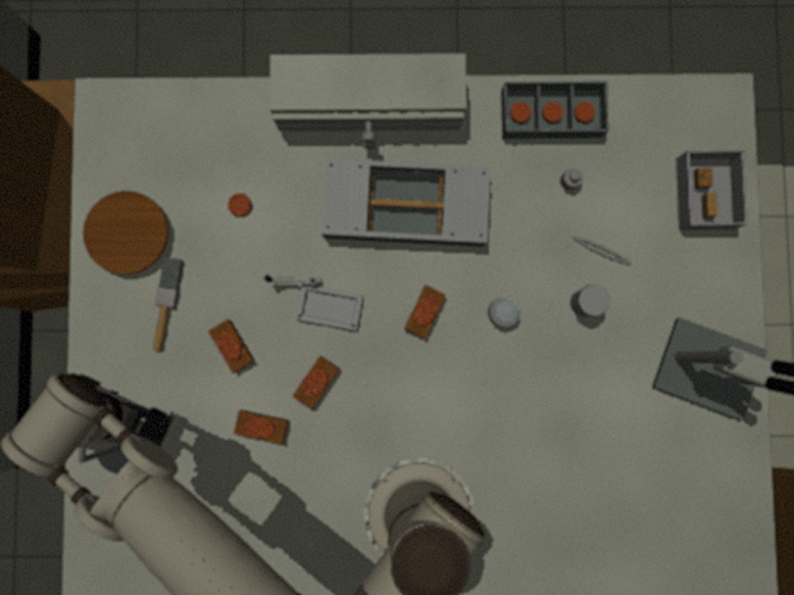

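View pics/side0.png

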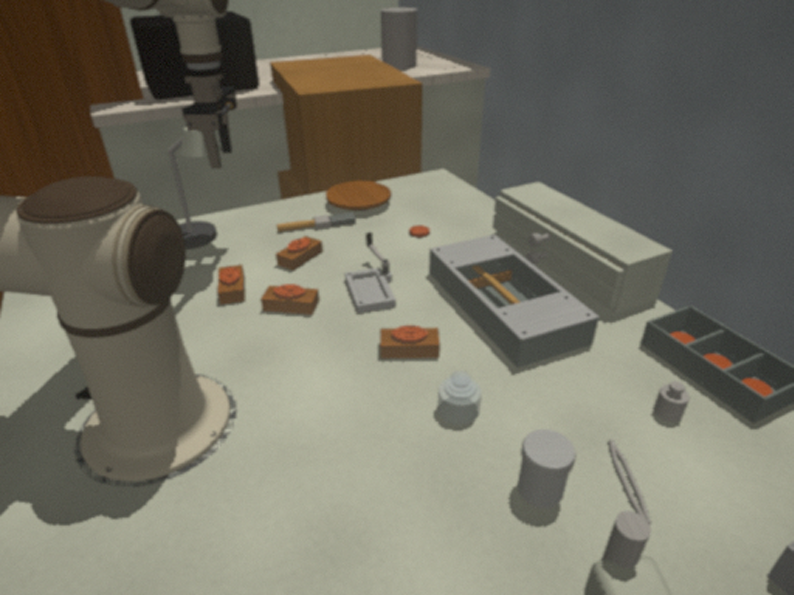

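The top picture (original pixels) has four pointed-oval casts on blocks: (274,201), (150,223), (203,247) and (169,276). There are also round casts without a block at (154,132) and in the divided tray. The one farthest to the robot's right (−y) is at (274,201). It is also in the front row with the jar and canister. Next I'll check it in a close crop and measure it.

```bash
cat > m.py <<'E'
from h import *
np.set_printoptions(precision=4,suppress=True)
def rect(P):
    (c,s,a)=cv2.minAreaRect((P[:,:2]*1000).astype(np.float32)); 
    b=cv2.boxPoints((c,s,a)); e=b[1]-b[0]; f=b[2]-b[1]
    if np.linalg.norm(e)<np.linalg.norm(f): e=f
    return np.array(c)/1000,sorted(s),np.degrees(np.arctan2(e[1],e[0]))%180
E
python3 - <<'E'
from m import *
p=r.camera("top"); W=cloud(p); save(p,"crop0.png",6,(180,150,310,250)); save(p,"case0.png",4,(190,90,340,180))
def near(c,rad,zl,zh):
    m=(np.hypot(W[...,0]-c[0],W[...,1]-c[1])<rad)&(W[...,2]>zl)&(W[...,2]<zh); return W[m]
z0=np.median(W[(np.hypot(W[...,0]-.43,W[...,1]+.1)<.03)][:,2]);print("bench z",z0)
P=near((.425,-.016),.075,.018,.06); print("cast",rect(P),P.mean(0),len(P),np.percentile(P[:,2],[5,50,95]))
P=near((.437,.187),.082,.012,.024); print("fix rim",rect(P),P.mean(0),len(P),np.percentile(P[:,2],[5,50,95]))
P=near((.49,.27),.1,.03,.09); print("lever",rect(P),len(P),np.percentile(P[:,2],[5,50,95]))
P=near((.657,.025),.2,.052,.075); print("case cover",rect(P),len(P),np.percentile(P[:,2],[5,50,95]))
for t in ["cast","fixture","lever","spatula","tool_case"]:
    for d in r.trace(p,t):
        m=d["pixels"]; v,u=np.nonzero(m); Q=W[m]; print(t,round(d["score"],2),m.sum(),u.mean(),v.mean(),rect(Q),np.percentile(Q[:,2],[5,50,95]))
E
```

```text
bench z 7.680879629812232e-05
cast (array([ 0.4247, -0.0161]), [49.85802459716797, 104.23188781738281], np.float32(153.94827)) [ 0.424  -0.0157  0.0334] 486 [0.0255 0.0326 0.0424]
fix rim (array([0.4457, 0.1858]), [96.19528198242188, 132.05027770996094], np.float32(78.68719)) [0.4386 0.1888 0.0176] 427 [0.0129 0.0176 0.0224]
lever (array([0.4922, 0.2639]), [15.864701271057129, 103.6641616821289], np.float32(86.605064)) 115 [0.0388 0.0453 0.071 ]
case cover (array([0.7013, 0.0198]), [253.42611694335938, 347.0145263671875], np.float32(86.371994)) 3319 [0.0562 0.062  0.0679]
cast 0.97 504 203.37698412698413 246.890873015873 (array([0.3041, 0.1772]), [75.18211364746094, 208.79727172851562], np.float32(124.979965)) [0.0249 0.0328 0.0426]
cast 0.9 530 168.27735849056603 275.6509433962264 (array([0.2294, 0.2168]), [90.78614044189453, 347.63507080078125], np.float32(110.6252)) [0.0207 0.0329 0.0425]
cast 0.86 498 274.574297188755 200.80321285140562 (array([ 0.3956, -0.    ]), [59.37861633300781, 178.19436645507812], np.float32(150.15195)) [0.0202 0.0325 0.0426]
cast 0.74 536 149.388059701492
[... 406 characters left out ...]
62414550781], np.float32(67.05921)) [0.     0.011  0.0454]
fixture 0.73 405 381.07654320987655 194.8 (array([ 0.4038, -0.1583]), [60.74632263183594, 474.2145690917969], np.float32(99.913536)) [0.0202 0.0806 0.0864]
lever 0.51 103 186.89320388349515 180.92233009708738 (array([0.4351, 0.1781]), [55.47642517089844, 291.8495178222656], np.float32(57.408714)) [0.0067 0.0452 0.0707]
lever 0.5 489 273.9713701431493 201.39468302658486 (array([0.3943, 0.0017]), [55.96824645996094, 174.66871643066406], np.float32(149.58923)) [0.025  0.0326 0.0426]
spatula 0.72 220 262.55 131.54090909090908 (array([0.6561, 0.0214]), [20.176528930664062, 158.84344482421875], np.float32(88.856865)) [0.0266 0.0344 0.0407]
```

Run:
```python
from h import *
p=r.camera("side"); save(p,"sfix0.png",6,(210,140,300,240)); save(p,"scase0.png",5,(270,140,390,240))
```

```text
(no output)
```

View pics/crop0.png

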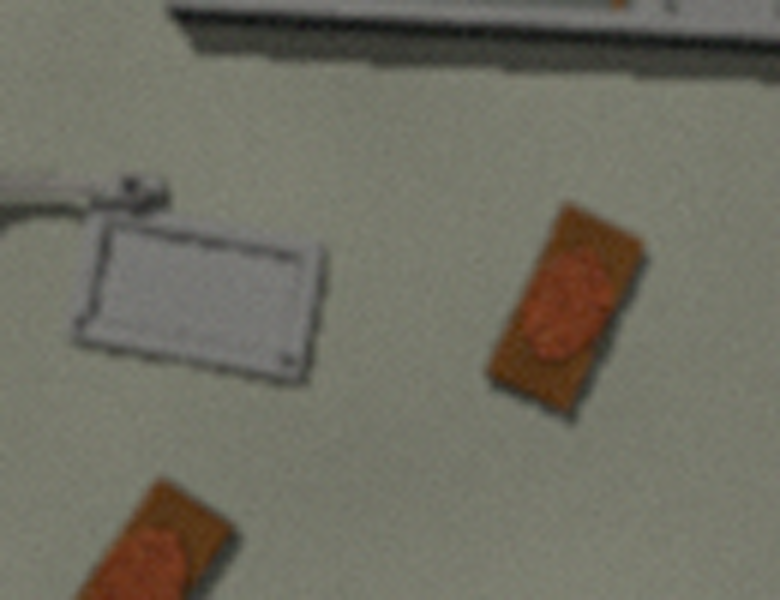

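View pics/sfix0.png

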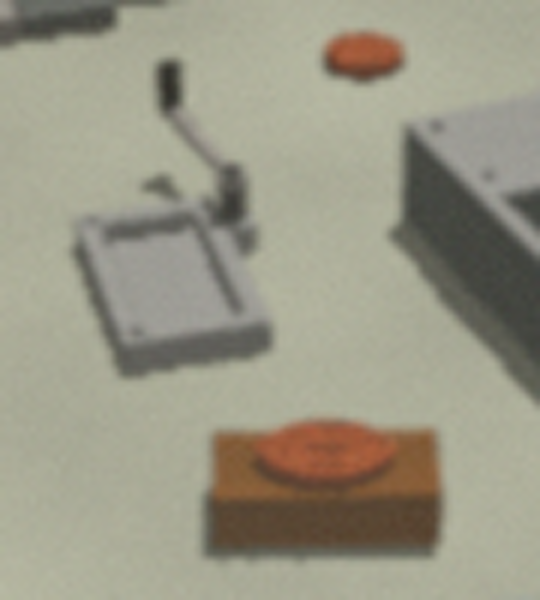

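View pics/case0.png

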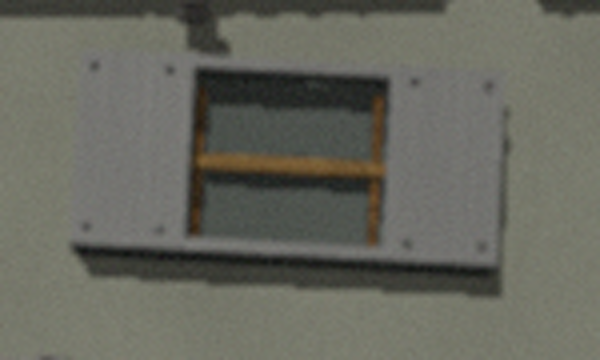

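```bash
cat > fit.py <<'E'
from m import *
from scipy.optimize import minimize
def grad(p):
    g=cv2.GaussianBlur(cv2.cvtColor(p["pixels"],cv2.COLOR_RGB2GRAY).astype(np.float32),(0,0),0.9)
    gx=cv2.Sobel(g,cv2.CV_32F,1,0);gy=cv2.Sobel(g,cv2.CV_32F,0,1); return np.hypot(gx,gy)
def rectpts(lx,ly,z,n=60):
    t=np.linspace(-.5,.5,n); o=np.full(n,.5)
    P=np.concatenate([np.stack([t*lx,o*ly],1),np.stack([t*lx,-o*ly],1),np.stack([o*lx,t*ly],1),np.stack([-o*lx,t*ly],1)])
    return np.c_[P,np.full(len(P),z)]
def proj(p,W):
    c=np.c_[W,np.ones(len(W))]@p["extrinsics"].T; v=np.stack([c[:,0],-c[:,1],-c[:,2]],1)@p["K"].T; return v[:,:2]/v[:,2:]
def fit(pics,pts,x0):
    G=[grad(p) for p in pics]
    def f(x):
        a=x[2]; R=np.array([[np.cos(a),-np.sin(a),0],[np.sin(a),np.cos(a),0],[0,0,1]])
        W=pts@R.T+[x[0],x[1],0]; s=0
        for p,g in zip(pics,G):
            u=proj(p,W).astype(np.float32); s+=cv2.remap(g,u[:,:1],u[:,1:],cv2.INTER_LINEAR).mean()
        return -s
    best=None
    for dx in (-.006,0,.006):
        for dy in (-.006,0,.006):
            for da in (-.05,0,.05):
                s=np.array(x0)+[dx,dy,da]
                o=minimize(f,s,method="Nelder-Mead",options=dict(initial_simplex=s+np.array([[0,0,0],[.003,0,0],[0,.003,0],[0,0,.03]]),xatol=1e-5,fatol=1e-4))
                if best is None or o.fun<best.fun: best=o
    return best.x,best.fun
E
python3 - <<'E'
from fit import *
T=r.camera("top");S=r.camera("side")
M={"cast":(rectpts(.104,.05,.03),[.4247,-.0161,np.radians(-26)]),
"fixture":(np.r_[rectpts(.132,.078,.018),rectpts(.108,.054,.018)],[.437,.187,np.radians(79)]),
"case":(np.r_[rectpts(.16,.346,.062),rectpts(.14,.16,.062)],[.657,.024,np.radians(-3)])}
for k,(pts,x0) in M.items():
    for n,pp in (("top",[T]),("side",[S]),("both",[T,S])):
        x,s=fit(pp,pts,x0); print(k,n,x[:2],np.degrees(x[2]),s)
E
```

```text
cast top [ 0.4216 -0.0161] -25.661370850595926 -116.697265625
cast side [ 0.4236 -0.0147] -27.263697789638744 -128.11737060546875
cast both [ 0.4223 -0.016 ] -26.16000302450041 -242.4595184326172
fixture top [0.43   0.1829] 78.55496058164809 -66.51388549804688
fixture side [0.4263 0.1856] 77.96868417145504 -98.8017578125
fixture both [0.4279 0.1838] 76.98864705506979 -156.22085571289062
case top [0.6571 0.0243] -3.6628065816785904 -102.25853729248047
case side [0.6547 0.0237] -3.538651202602571 -144.21897888183594
case both [0.6559 0.0239] -3.559233146079376 -241.67514038085938
```

```bash
cat >> fit.py <<'E'
def overlay(p,sets,name,box,sc):
    im=p["pixels"][:,:,::-1][box[1]:box[3],box[0]:box[2]]
    im=cv2.resize(im,None,fx=sc,fy=sc,interpolation=cv2.INTER_CUBIC); im=np.clip(im*1.5,0,255).astype(np.uint8)
    for (x,pts,col) in sets:
        a=x[2]; R=np.array([[np.cos(a),-np.sin(a),0],[np.sin(a),np.cos(a),0],[0,0,1]])
        for u in (proj(p,pts@R.T+[x[0],x[1],0])-[box[0],box[1]]+.5)*sc: cv2.circle(im,tuple(int(i) for i in u),0,col,-1)
    cv2.imwrite("pics/"+name,im)
E
python3 - <<'E'
from fit import *
T=r.camera("top");S=r.camera("side")
F=np.r_[rectpts(.132,.078,.018),rectpts(.132,.078,.0),rectpts(.108,.054,.018),rectpts(.108,.054,.006)]
for n,pp in (("top",[T]),("side",[S]),("both",[T,S])):
    print(n,fit(pp,np.r_[rectpts(.132,.078,.018),rectpts(.11,.056,.018)],[.4365,.187,np.radians(78.5)]),fit(pp,rectpts(.132,.078,.018),[.4365,.187,np.radians(78.5)]))
x=[.4365,.1868,np.radians(78.5)]
C=np.r_[rectpts(.104,.05,.03),rectpts(.104,.05,.0)]
xc=[.4235,-.016,np.radians(-26.2)]
overlay(T,[(x,F,(0,255,0)),(xc,C,(255,255,0))],"ovT.png",(185,165,300,235),6)
overlay(S,[(x,F,(0,255,0)),(xc,C,(255,255,0))],"ovS.png",(210,155,310,245),6)
E
```

```text
top (array([0.4301, 0.1827, 1.374 ]), np.float64(-69.87265014648438)) (array([0.4304, 0.183 , 1.3709]), np.float64(-73.77770233154297))
side (array([0.4262, 0.185 , 1.3625]), np.float64(-102.36351776123047)) (array([0.4275, 0.1875, 1.3515]), np.float64(-106.3348159790039))
both (array([0.4277, 0.1836, 1.3518]), np.float64(-161.13404846191406)) (array([0.4283, 0.1839, 1.3454]), np.float64(-168.65457153320312))
```

View pics/ovT.png

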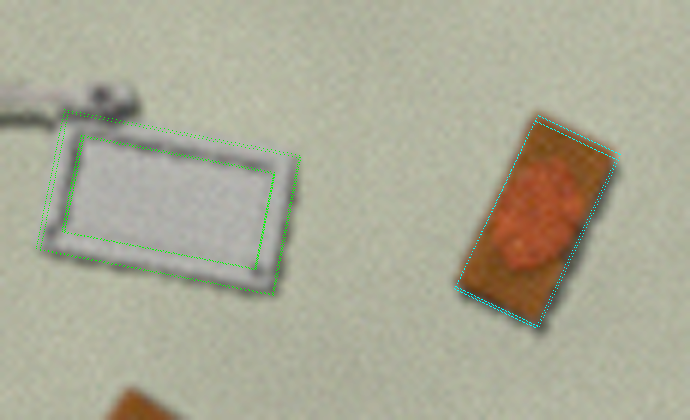

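View pics/ovS.png

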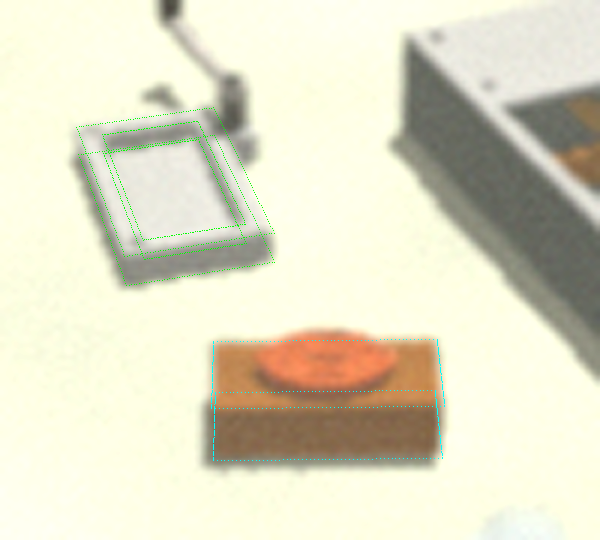

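The crop confirms the choice: the block at top px (274,201) carries a pointed oval in terracotta. The overlays fit the cast well at (0.423, −0.016) with yaw −26°, and the fixture within about 1 px at (0.4365, 0.187) with yaw 78.5°. The lever is open and points left along the fixture's +x.

```bash
cat > mv.py <<'E'
from m import *
from scipy.spatial.transform import Rotation as Ro
def Rdown(yaw): # tool y at world yaw, x down
    y=np.array([np.cos(yaw),np.sin(yaw),0]); x=np.array([0,0,-1.]); return np.stack([x,y,np.cross(x,y)],1)
def delta(pos,R,s=None):
    s=s or r.get_state(); A=s["tcp_rot"]; t=A.T@(np.array(pos)-s["position"]); w=Ro.from_matrix(A.T@R).as_rotvec()
    print("t",np.round(t,4),"w",np.round(w,4),"rows",np.linalg.norm(t)/.05,np.degrees(np.linalg.norm(w))/8.59)
def st():
    s=r.get_state(); print("t",round(s["time"],2),"pos",s["position"],"F",s["wrist_force"],"M",s["ft_torque"],"op",round(s["opening"],3),"j",s["joints"]); print(s["tcp_rot"]); return s
E
python3 - <<'E'
from mv import *
delta([.423,-.016,.285],Rdown(np.radians(63.8)))
E
```

```text
t [ 0.1197 -0.4109  0.3902] w [0.0215 0.     0.0001] rows 11.583156861794663 0.1434587579959493
```

Call:
drive_tool --deltas '[1, 0.12, -0.411, 0.39, 0.0215, 0, 0, 1, 0.12, -0.411, 0.39, 0.0215, 0, 0, 1, 0.12, -0.411, 0.39, 0.0215, 0, 0, 1, 0.12, -0.411, 0.39, 0.0215, 0, 0, 1, 0.12, -0.411, 0.39, 0.0215, 0, 0, 1, 0.12, -0.411, 0.39, 0.0215, 0, 0, 1, 0.12, -0.411, 0.39, 0.0215, 0, 0, 1, 0.12, -0.411, 0.39, 0.0215, 0, 0, 1, 0.12, -0.411, 0.39, 0.0215, 0, 0, 1, 0.12, -0.411, 0.39, 0.0215, 0, 0, 1, 0.12, -0.411, 0.39, 0.0215, 0, 0, 1, 0.12, -0.411, 0.39, 0.0215, 0, 0, 1, 0.12, -0.411, 0.39, 0.0215, 0, 0, 1, 0.12, -0.411, 0.39, 0.0215, 0, 0, 1, 0.12, -0.411, 0.39, 0.0215, 0, 0, 1, 0.12, -0.411, 0.39, 0.0215, 0, 0]'

```text
time: 3.85
position: [0.4226, -0.0149, 0.2849]
tcp_rot: [[0.0, 0.44, 0.898], [0.0, 0.898, -0.44], [-1.0, 0.0, 0.0]]
wrist_force: [0.7, 0.3, 0.3]
opening: 1.002
```

Run:
```python
from mv import *
st(); delta([.423,-.016,.205],Rdown(np.radians(63.8)))
p=r.camera("side"); save(p,"s1.png",3,(180,80,400,280))
```

```text
t 3.85 pos [ 0.4226 -0.0149  0.2849] F [0.7263 0.2697 0.3002] M [-0.0206 -0.0314 -0.0289] op 1.002 j [-0.3228 -0.1139  2.1247  0.0002  1.1304 -1.4382]
[[ 0.0004  0.4398  0.8981]
 [ 0.      0.8981 -0.4398]
 [-1.      0.0002  0.0004]]
t [ 0.0799 -0.0008  0.0008] w [ 0.0019  0.0004 -0.0002] rows 1.5990949206520615 0.012705652003112002
```

View pics/s1.png

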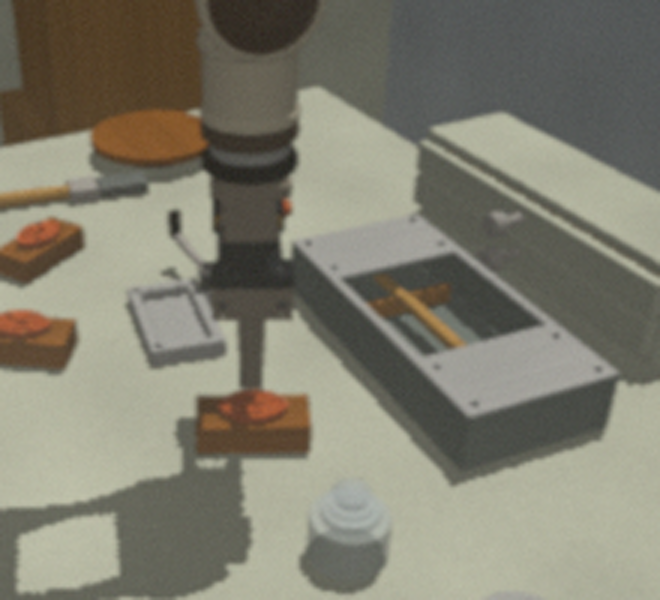

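The gripper hangs over the chosen block, at crop px (252,400), with both fingers lined up in the view direction. I'll go down and grip.

Call:
drive_tool --deltas '[1, 0.04, -0.001, 0.001, 0.002, 0, 0, 1, 0.07, -0.001, 0.001, 0.002, 0, 0, 1, 0.08, -0.001, 0.001, 0.002, 0, 0, 1, 0.08, -0.001, 0.001, 0.002, 0, 0, 0.3, 0.08, -0.001, 0.001, 0.002, 0, 0, 0.3, 0.08, -0.001, 0.001, 0.002, 0, 0, 0.3, 0.08, -0.001, 0.001, 0.002, 0, 0, 0.3, 0.08, -0.001, 0.001, 0.002, 0, 0, 0.3, 0.08, -0.001, 0.001, 0.002, 0, 0, 0.3, 0.08, -0.001, 0.001, 0.002, 0, 0, 0.3, 0.08, -0.001, 0.001, 0.002, 0, 0, 0.3, 0.08, -0.001, 0.001, 0.002, 0, 0]' --grip_force 25

```text
time: 5.1
position: [0.4235, -0.0173, 0.2051]
tcp_rot: [[0.001, 0.443, 0.896], [0.0, 0.896, -0.443], [-1.0, 0.0, 0.001]]
wrist_force: [-1.0, 2.1, 4.6]
opening: 0.539
```

Run:
```python
from mv import *
s=st()
p=r.camera("side"); save(p,"s2.png",5,(220,160,320,260))
```

```text
t 5.1 pos [ 0.4235 -0.0173  0.2051] F [-0.9557  2.0503  4.5602] M [ 0.3713 -0.0422 -0.0178] op 0.539 j [-0.3278  0.0438  2.1619  0.0004  0.9352 -1.4394]
[[ 0.0008  0.4434  0.8963]
 [ 0.0001  0.8963 -0.4435]
 [-1.      0.0004  0.0006]]
```

View pics/s2.png

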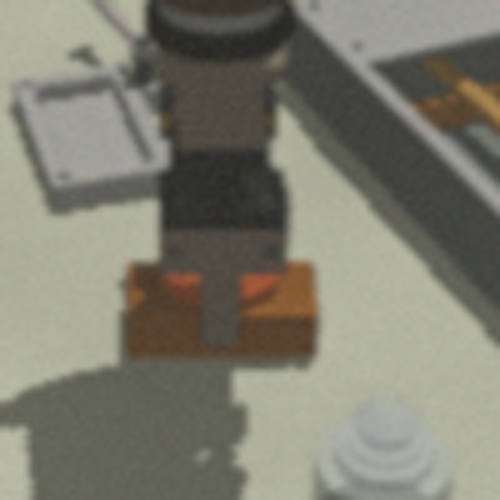

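Opening 0.539 × 92 = 49.6 mm, so it holds the block's 50 mm width, and the picture shows the finger on the middle of the block. Lift next.

Run:
```python
from mv import *
delta([.4365,.187,.285],Rdown(np.radians(-11.5)))
```

```text
t [-0.0799  0.1889 -0.0789] w [ 1.3121  0.0003 -0.0008] rows 4.395456449540333 8.751453623189835
```

Call:
drive_tool --deltas '[0.3, -0.025, 0, 0, 0, 0, 0, 0.3, -0.06, 0, 0, 0, 0, 0, 0.3, -0.08, 0, 0, 0, 0, 0, 0.3, -0.08, 0.02, -0.008, 0.14, 0, 0, 0.3, -0.08, 0.04, -0.017, 0.28, 0, 0, 0.3, -0.08, 0.06, -0.025, 0.42, 0, 0, 0.3, -0.08, 0.08, -0.033, 0.56, 0, 0, 0.3, -0.08, 0.1, -0.042, 0.7, 0, 0, 0.3, -0.08, 0.12, -0.05, 0.84, 0, 0, 0.3, -0.08, 0.14, -0.058, 0.98, 0, 0, 0.3, -0.08, 0.16, -0.067, 1.12, 0, 0, 0.3, -0.08, 0.175, -0.073, 1.22, 0, 0, 0.3, -0.08, 0.189, -0.079, 1.312, 0, 0, 0.3, -0.08, 0.189, -0.079, 1.312, 0, 0, 0.3, -0.08, 0.189, -0.079, 1.312, 0, 0]'

```text
time: 6.65
position: [0.4358, 0.1869, 0.284]
tcp_rot: [[-0.002, 0.981, -0.196], [-0.001, -0.196, -0.981], [-1.0, -0.001, 0.001]]
wrist_force: [-0.1, -0.4, -2.4]
opening: 0.54
```

Run:
```python
from mv import *
from fit import overlay,rectpts
s=st(); delta([.4365,.187,.285],Rdown(np.radians(-11.5)))
p=r.camera("side"); save(p,"s3.png",5,(180,110,310,230))
for d in r.tip_of(p,"cast"): print(d["score"],c2w(p,d["position"]))
t=r.camera("top"); save(t,"t3.png",5,(170,140,290,250))
for d in r.tip_of(t,"pocket"): print("pocket",d["score"],c2w(t,d["position"]))
```

```text
t 6.65 pos [0.4358 0.1869 0.284 ] F [-0.0538 -0.4079 -2.4174] M [-0.0692  0.0895  0.0103] op 0.54 j [ 0.1497  0.0303  1.9878 -0.0007  1.1251  0.3477]
[[-0.0015  0.9805 -0.1964]
 [-0.0009 -0.1964 -0.9805]
 [-1.     -0.0013  0.0012]]
t [-0.001   0.0006 -0.0003] w [0.003  0.0012 0.0013] rows 0.024367183730632846 0.02319974980270264
0.82 [0.4337 0.1874 0.0849]
0.81 [0.3508 0.394  0.0012]
0.74 [0.1805 0.3329 0.0013]
0.7 [0.2726 0.2192 0.0024]
0.17 [0.6538 0.0253 0.0012]
```

View pics/s3.png

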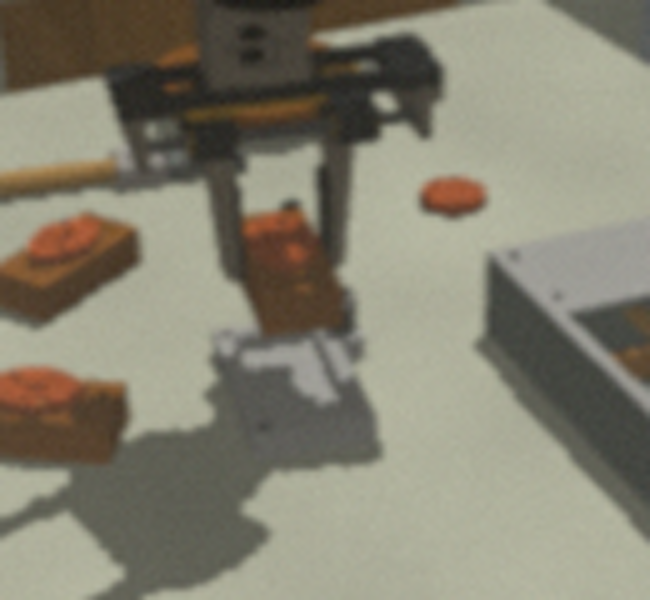

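View pics/t3.png

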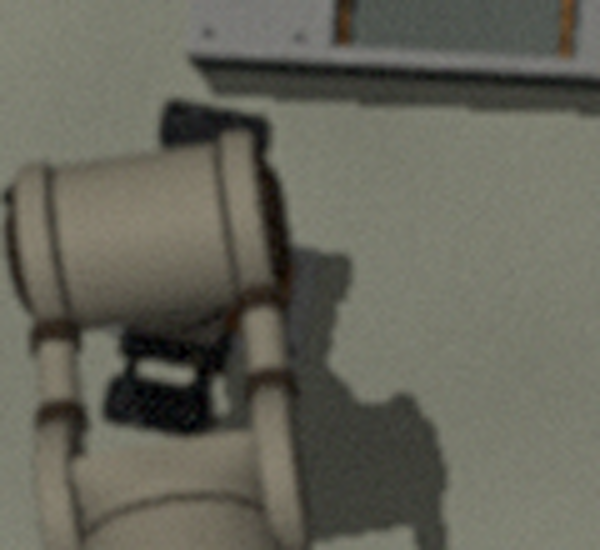

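```bash
cat > ov2.py <<'E'
from fit import *
def draw(img,box,sc,p,sets,name,gain=1.0,crop=None,up=1):
    im=cv2.resize(img,None,fx=up,fy=up,interpolation=cv2.INTER_CUBIC); im=np.clip(im*gain,0,255).astype(np.uint8)
    for (x,pts,col) in sets:
        a=x[2]; R=np.array([[np.cos(a),-np.sin(a),0],[np.sin(a),np.cos(a),0],[0,0,1]])
        for u in ((proj(p,pts@R.T+[x[0],x[1],0])-[box[0],box[1]]+.5)*sc-.5)*up: cv2.circle(im,tuple(int(round(i)) for i in u),0,col,-1)
    if crop: im=im[crop[1]:crop[3],crop[0]:crop[2]]
    cv2.imwrite("pics/"+name,im)
E
python3 - <<'E'
from ov2 import *
p=r.camera("side")
F=np.r_[rectpts(.132,.078,.018,150),rectpts(.132,.078,.0,150)]; G=np.r_[rectpts(.108,.054,.018,150),rectpts(.108,.054,.006,150)]
x=[.4365,.1868,np.radians(78.5)]
img=cv2.imread("pics/sfix0.png"); 
draw(img,(210,140),6,p,[(x,F,(0,255,0)),(x,G,(0,0,255))],"o1.png",1.15,(60,180,300,400),1)
im=cv2.imread("pics/o1.png"); raw=img[180:400,60:300]
cv2.imwrite("pics/o1.png",cv2.resize(np.vstack([np.hstack([im,raw])]),None,fx=1.6,fy=1.6))
E
```

```text
(no output)
```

View pics/o1.png

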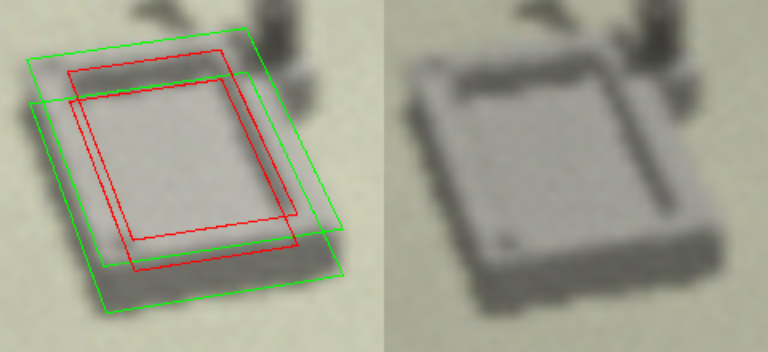

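```bash
cat > tfit.py <<'E'
from fit import *
def quad(lx,ly,z): return np.array([[lx,ly,z],[-lx,ly,z],[-lx,-ly,z],[lx,-ly,z]])/1.*[.5,.5,1]
def labels(p,x,box,sc,shape,cl):
    a=x[2]; R=np.array([[np.cos(a),-np.sin(a),0],[np.sin(a),np.cos(a),0],[0,0,1]])
    pr=lambda q:np.round((((proj(p,q@R.T+[x[0],x[1],0])-[box[0],box[1]]+.5)*sc-.5))*16).astype(np.int32)
    L=np.zeros(shape,np.uint8); poly=lambda im,q,c:cv2.fillConvexPoly(im,pr(q),c,shift=4)
    T=quad(.132,.078,.018);B=quad(.132,.078,0.)
    for i in range(4): 
        j=(i+1)%4; poly(L,np.array([T[i],T[j],B[j],B[i]]),1+i)
    poly(L,T,5)
    O=np.zeros(shape,np.uint8); poly(O,quad(.108+cl,.054+cl,.018),1)
    I=np.full(shape,6,np.uint8); Tq=quad(.108,.054,.018);Bq=quad(.108,.054,.006)
    for i in range(4):
        j=(i+1)%4; poly(I,np.array([Tq[i],Tq[j],Bq[j],Bq[i]]),7+i)
    # walls facing away get overdrawn by floor
    poly(I,Bq,6); 
    return np.where(O>0,I,L)
def resid(p,x,img,box,sc,mask,sig,cl=.002):
    L=labels(p,x,box,sc,img.shape,cl); 
    B=np.stack([cv2.GaussianBlur((L==k).astype(np.float32),(0,0),sig)[mask][::7] for k in range(11) if (L==k).sum()>30],1)
    y=img[mask][::7]; c,_,_,_=np.linalg.lstsq(B,y,rcond=None); return np.mean((B@c-y)**2)
def run(p,img,box,sc,mask,x0,sig):
    best=None
    for d in ([0,0,0],[.005,0,0],[-.005,0,0],[0,.005,0],[0,-.005,0]):
        s=np.array(x0)+d
        o=minimize(lambda x:resid(p,x,img,box,sc,mask,sig),s,method="Nelder-Mead",options=dict(initial_simplex=s+np.array([[0,0,0],[.003,0,0],[0,.003,0],[0,0,.04]]),xatol=5e-5,fatol=1e-4))
        if best is None or o.fun<best.fun: best=o
    return best.x,best.fun
E
python3 - <<'E'
from tfit import *
S=r.camera("side");T=r.camera("top")
x0=[.4345,.187,np.radians(78.5)]
a=np.radians(78.5);fx=np.array([np.cos(a),np.sin(a),0]);fy=np.array([-np.sin(a),np.cos(a),0])
for n,p,f,box,reg in (("side",S,"sfix0.png",(210,140),(45,170,300,390)),("top",T,"crop0.png",(180,150),(50,195,345,400))):
    img=cv2.cvtColor(cv2.imread("pics/"+f),cv2.COLOR_BGR2GRAY).astype(np.float32)
    m=np.zeros(img.shape,bool); m[reg[1]:reg[3],reg[0]:reg[2]]=1
    h=np.array([.4365,.1868,0])+.042*fx-.046*fy
    for z in (0,.02,.045):
        for k in (0,.03,.06,.09):
            q=(proj(p,(h+k*fx+[0,0,z])[None])[0]-box+.5)*6
            mm=np.zeros(img.shape,np.uint8); cv2.circle(mm,tuple(int(i) for i in q),32 if n=="side" else 26,1,-1); m&=mm==0
    for sig in (4,6):
        x,s=run(p,img,box,6,m,x0,sig); print(n,sig,x[:2],np.degrees(x[2]),s,img[m].var())
    ov=cv2.imread("pics/"+f); L=labels(p,x,box,6,img.shape,.002); e=cv2.Laplacian(L,cv2.CV_8U)>0; ov[e]=(0,255,0); ov[~m]=ov[~m]//2
    cv2.imwrite("pics/tf_"+n+".png",ov[:420,:400] if n=="top" else ov[150:420])
E
```

```text
side 4 [0.4339 0.1871] 79.01298192452438 59.699951171875 638.51794
side 6 [0.4344 0.1874] 78.64339994601833 57.42416000366211 638.51794
top 4 [0.4368 0.1875] 78.49996146318865 48.309879302978516 150.94519
top 6 [0.4371 0.1879] 78.94942951416856 46.84907150268555 150.94519
```

View pics/tf_side.png

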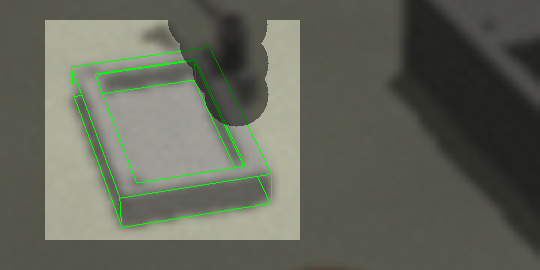

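View pics/tf_top.png

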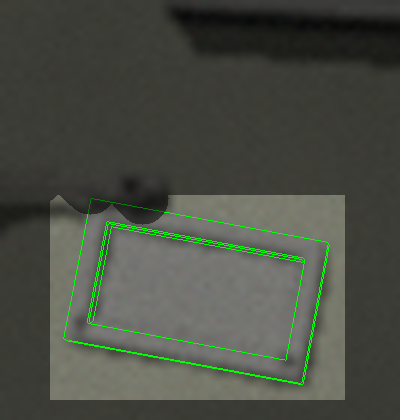

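```bash
cat > bfit.py <<'E'
from tfit import *
def blabels(p,x,box,sc,shape,z0):
    a=x[2]; R=np.array([[np.cos(a),-np.sin(a),0],[np.sin(a),np.cos(a),0],[0,0,1]])
    pr=lambda q:np.round((((proj(p,q@R.T+[x[0],x[1],0])-[box[0],box[1]]+.5)*sc-.5))*16).astype(np.int32)
    L=np.zeros(shape,np.uint8); T=quad(.104,.05,z0+.03);B=quad(.104,.05,z0)
    for i in range(4):
        j=(i+1)%4; q=pr(np.array([T[i],T[j],B[j],B[i]])); cv2.fillConvexPoly(L,q,1+i,shift=4)
    cv2.fillConvexPoly(L,pr(T),5,shift=4); return L
def bfit(p,x0,z0,box,sc,mask,img,sig=5):
    # img: brownness channel
    def f(x):
        L=blabels(p,x,box,sc,img.shape,z0)
        B=np.stack([cv2.GaussianBlur((L==k).astype(np.float32),(0,0),sig)[mask] for k in range(6) if k==0 or (L==k).sum()>30],1)
        y=img[mask]; c,_,_,_=np.linalg.lstsq(B,y,rcond=None); return np.mean((B@c-y)**2)
    best=None
    for d in ([0,0,0],[.005,0,0],[-.005,0,0],[0,.005,0],[0,-.005,0]):
        s=np.array(x0)+d
        o=minimize(f,s,method="Nelder-Mead",options=dict(initial_simplex=s+np.array([[0,0,0],[.003,0,0],[0,.003,0],[0,0,.04]]),xatol=5e-5,fatol=1e-4))
        if best is None or o.fun<best.fun: best=o
    return best.x,best.fun
E
python3 - <<'E'
from bfit import *
p=r.camera("side"); s=r.get_state(); tc=s["position"]; z0=tc[2]-.205
np.savez("held.npz",**{k:p[k] for k in p})
x0=np.array([tc[0],tc[1],np.radians(78.5)])
b=(215,135,265,190); sc=6
im=cv2.resize(p["pixels"][b[1]:b[3],b[0]:b[2]],None,fx=sc,fy=sc,interpolation=cv2.INTER_CUBIC).astype(np.float32)
img=im[...,0]-im[...,2]
bgr=im[...,::-1].copy()
m=np.zeros(img.shape,bool)
L=blabels(p,x0,b,sc,img.shape,z0); m=cv2.dilate((L>0).astype(np.uint8),np.ones((49,49)))>0
# mask oval & fingers: keep only lower half region
m[:int((158-b[1])*sc)]=0
x,f=bfit(p,x0,z0,b,sc,m,img); print(x[:2],np.degrees(x[2]),f,img[m].var(),tc)
L=blabels(p,x,b,sc,img.shape,z0); e=cv2.Laplacian(L,cv2.CV_8U)>0
o=bgr.clip(0,255).astype(np.uint8); o2=o.copy(); o2[e]=(0,255,0); o2[~m]//=2
cv2.imwrite("pics/bf.png",np.hstack([o2,o]))
E
```

```text
[0.4355 0.191 ] 76.1276666670082 58.454803466796875 247.64487 [0.4363 0.1868 0.2847]
```

View pics/bf.png

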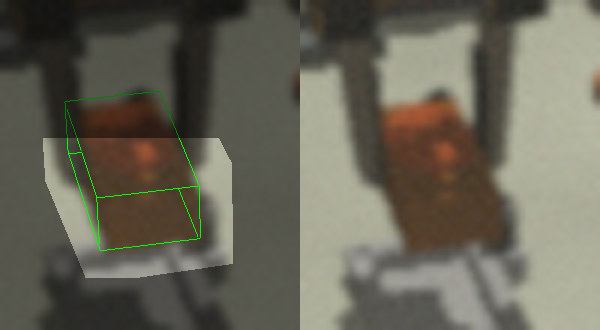

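Run:
```python
from bfit import *
p=dict(np.load("held.npz")); tc=[.4363,.1868,.2847]; z0=tc[2]-.205
b=(215,135,265,190); sc=6
im=cv2.resize(p["pixels"][b[1]:b[3],b[0]:b[2]],None,fx=sc,fy=sc,interpolation=cv2.INTER_CUBIC).astype(np.float32)
img=im[...,0]-im[...,2]
for yaw in (77.5,78.5,79.5):
  for y0 in (160,185):
    m=np.zeros(img.shape,bool); m[y0:275,75:225]=1; m[:195,:95]=0; m[:200,185:]=0
    best=min(((minimize(lambda q:_f([q[0],q[1],np.radians(yaw)]),[tc[0]+dx,tc[1]+dy],method="Nelder-Mead",options=dict(initial_simplex=[[tc[0]+dx,tc[1]+dy],[tc[0]+dx+.004,tc[1]+dy],[tc[0]+dx,tc[1]+dy+.004]])) ) for _f in [lambda x:(lambda B:np.mean((B@np.linalg.lstsq(B,img[m],rcond=None)[0]-img[m])**2))(np.stack([cv2.GaussianBlur((L==k).astype(np.float32),(0,0),5)[m] for L in [blabels(p,x,b,sc,img.shape,z0)] for k in range(6) if k==0 or (L==k).sum()>30],1))] for dx in (-.003,.003) for dy in (-.004,0,.004)),key=lambda o:o.fun)
    print(yaw,y0,best.x,best.fun)
x=[*best.x,np.radians(yaw)]
L=blabels(p,x,b,sc,img.shape,z0); e=cv2.Laplacian(L,cv2.CV_8U)>0
o=im[...,::-1].clip(0,255).astype(np.uint8).copy(); o2=o.copy(); o2[e]=(0,255,0); o2[~m]//=2
cv2.imwrite("pics/bf2.png",np.hstack([o2,o]))
```

```text
77.5 160 [0.435  0.1891] 24.279172897338867
77.5 185 [0.435  0.1891] 12.492588996887207
78.5 160 [0.4341 0.1892] 23.755403518676758
78.5 185 [0.4341 0.1891] 11.945066452026367
79.5 160 [0.4333 0.1893] 23.330188751220703
79.5 185 [0.4333 0.1894] 11.495818138122559
```

View pics/bf2.png

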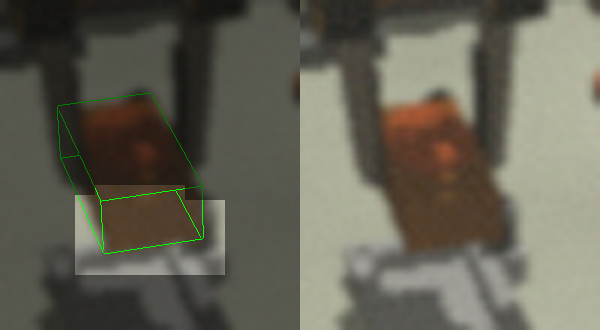

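Run:
```python
from mv import *
st(); delta([.4363,.1858,.228],Rdown(np.radians(-11.3)))
```

```text
t 7.05 pos [0.4363 0.1868 0.2847] F [ 0.3804 -0.4782 -1.3631] M [-0.0798  0.0888  0.0229] op 0.541 j [ 0.1492  0.0295  1.987  -0.0001  1.1251  0.3499]
[[ 0.0001  0.9799 -0.1994]
 [-0.0001 -0.1994 -0.9799]
 [-1.      0.0001  0.0001]]
t [0.0567 0.0002 0.001 ] w [-0.0035  0.0001 -0.0001] rows 1.1350160781834662 0.023411188414064966
```

Call:
drive_tool --deltas '[0.3, 0.03, 0, 0.001, -0.003, 0, 0, 0.3, 0.05, 0, 0.001, -0.003, 0, 0, 0.3, 0.0565, 0, 0.001, -0.003, 0, 0, 0.3, 0.0565, 0, 0.001, -0.003, 0, 0]'

```text
time: 7.45
position: [0.4357, 0.186, 0.2275]
tcp_rot: [[-0.002, 0.981, -0.196], [-0.0, -0.196, -0.981], [-1.0, -0.002, 0.001]]
wrist_force: [-0.5, -0.4, -1.2]
opening: 0.538
```

Run:
```python
from ov2 import *
from mv import *
s=st(); p=r.camera("side"); np.savez("low.npz",**p); save(p,"s4.png",10,(210,150,270,210))
F=np.r_[rectpts(.132,.078,.018,150),rectpts(.108,.054,.018,150)]; tc=s["position"]
B=np.r_[rectpts(.104,.05,tc[2]-.205,150),rectpts(.104,.05,tc[2]-.175,150)]
img=cv2.imread("pics/s4.png")
draw(img,(210,150),10,p,[((.4341,.1872,np.radians(78.8)),F,(0,255,0)),((.4341,.1872,np.radians(78.7)),B,(255,255,0))],"o4.png",1.3)
```

```text
t 7.45 pos [0.4357 0.186  0.2275] F [-0.489  -0.3804 -1.1814] M [-0.0971  0.0509 -0.0082] op 0.538 j [ 0.1476  0.1249  2.0182 -0.      1.0006  0.3451]
[[-0.0021  0.9806 -0.1962]
 [-0.0003 -0.1962 -0.9806]
 [-1.     -0.002   0.0007]]
```

View pics/s4.png

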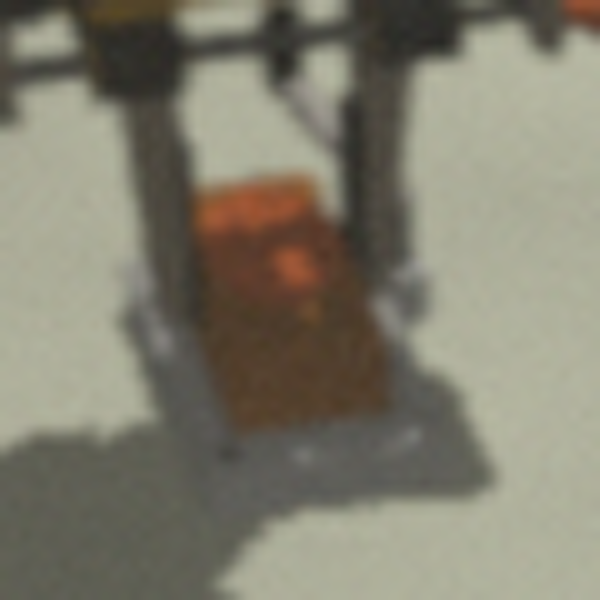

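View pics/o4.png

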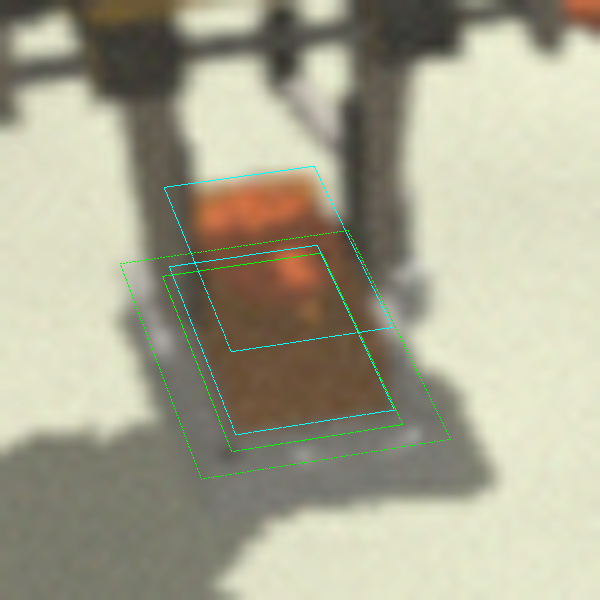

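The block's lower edge at (235,432)-(390,408) lies on the predicted pocket-centred outline to within about 1 mm. I'll lower it slowly.

Call:
drive_tool --deltas '[0.3, 0.003, 0, 0, 0, 0, 0, 0.3, 0.006, 0, 0, 0, 0, 0, 0.3, 0.009, 0, 0, 0, 0, 0]'

```text
time: 7.8
position: [0.4368, 0.1866, 0.2204]
tcp_rot: [[0.003, 0.98, -0.197], [0.001, -0.197, -0.98], [-1.0, 0.003, -0.002]]
wrist_force: [0.2, 3.9, 4.9]
opening: 0.541
```

Call:
drive_tool --deltas '[0.3, 0.001, 0, -0.001, 0, 0, 0, 0.3, 0.003, 0, -0.0015, 0, 0, 0, 0.3, 0.005, 0, -0.0015, 0, 0, 0]'

```text
time: 8.1
position: [0.4374, 0.188, 0.2164]
tcp_rot: [[0.001, 0.981, -0.196], [0.0, -0.196, -0.981], [-1.0, 0.001, -0.001]]
wrist_force: [-9.1, 0.1, 31.9]
opening: 0.539
```

Call:
drive_tool --deltas '[0.3, -0.002, -0.0008, 0, 0, 0, 0, 0.3, -0.002, -0.0018, 0, 0, 0, 0, 0.3, 0, -0.0018, 0, 0, 0, 0]'

```text
time: 8.4
position: [0.436, 0.188, 0.2164]
tcp_rot: [[0.004, 0.981, -0.196], [-0.0, -0.196, -0.981], [-1.0, 0.004, -0.001]]
wrist_force: [-6.1, -0.9, 32.0]
opening: 0.538
```

Run:
```python
from mv import *
s=st(); p=r.camera("side"); save(p,"s5.png",10,(210,150,270,210))
```

```text
t 8.4 pos [0.436  0.188  0.2164] F [-6.1258 -0.9037 32.0288] M [-0.5127  1.2495  0.0543] op 0.538 j [ 0.1521  0.1469  2.0207 -0.0008  0.9705  0.3496]
[[ 0.0036  0.9806 -0.1958]
 [-0.0001 -0.1958 -0.9806]
 [-1.      0.0035 -0.0006]]
```

View pics/s5.png

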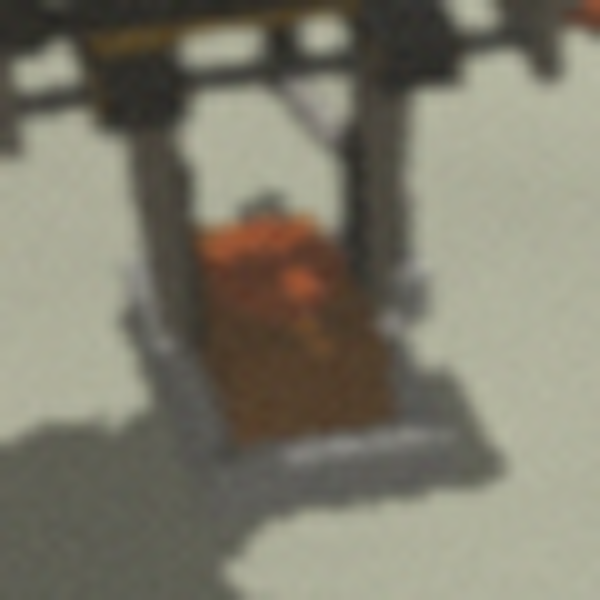

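Call:
drive_tool --deltas '[0.3, -0.003, -0.001, 0, 0, 0, 0, 0.3, -0.003, -0.002, 0, 0, 0, 0, 0.3, -0.001, -0.002, 0, 0, 0, 0]'

```text
time: 8.75
position: [0.4348, 0.1881, 0.2167]
tcp_rot: [[0.009, 0.981, -0.196], [-0.0, -0.196, -0.981], [-1.0, 0.008, -0.001]]
wrist_force: [8.5, -1.0, 3.5]
opening: 0.542
```

Call:
drive_tool --deltas '[0.3, 0, 0.001, 0, 0, 0, 0, 0.3, 0.002, 0.001, 0, 0, 0, 0, 0.3, 0.003, 0.001, 0, 0, 0, 0]'

```text
time: 9.05
position: [0.4359, 0.1882, 0.2162]
tcp_rot: [[0.004, 0.981, -0.195], [-0.001, -0.195, -0.981], [-1.0, 0.004, -0.0]]
wrist_force: [-8.5, -3.4, 38.5]
opening: 0.542
```

Run:
```python
from ov2 import *
from mv import *
s=st(); p=r.camera("side"); save(p,"s6.png",10,(210,150,270,210))
W=cloud(p); q=dict(np.load("low.npz")); W0=cloud(q)
tc=s["position"]; img=cv2.imread("pics/s6.png")
for nm,d in (("seated",.006),("tcp",tc[2]-.205)):
    B=np.r_[rectpts(.104,.05,d,150),rectpts(.104,.05,d+.03,150)]
    draw(img,(210,150),10,p,[((.4341,.1876,np.radians(78.7)),B,(255,255,0))],"o6_%s.png"%nm,1.3)
a=np.hstack([cv2.imread("pics/o6_seated.png"),cv2.imread("pics/o6_tcp.png")])[150:500]; cv2.imwrite("pics/o6.png",cv2.resize(a,None,fx=.66,fy=.66))
R=p["pixels"].astype(int)
for nm,ww in (("now",W),("low",W0)):
    # depth z at points along long axis
    for (u,v) in [(238,182),(240,184),(243,184),(236,186),(240,188),(244,187),(238,191),(242,190)]: print(nm,u,v,ww[v-1:v+2,u-1:u+2].reshape(-1,3).mean(0))
```

```text
t 9.05 pos [0.4359 0.1882 0.2162] F [-8.4796 -3.4483 38.5036] M [-0.8194  1.7961  0.1073] op 0.542 j [ 0.1527  0.147   2.021  -0.0016  0.9697  0.3503]
[[ 0.0042  0.9807 -0.1954]
 [-0.0007 -0.1954 -0.9807]
 [-1.      0.0042 -0.0001]]
now 238 182 [0.4237 0.1565 0.0465]
now 240 184 [0.4245 0.1433 0.0465]
now 243 184 [0.4328 0.1396 0.0461]
now 236 186 [0.4098 0.1404 0.0452]
now 240 188 [0.4213 0.1372 0.0363]
now 244 187 [0.434  0.1354 0.0373]
now 238 191 [0.4147 0.1381 0.0269]
now 242 190 [0.4272 0.1361 0.028 ]
low 238 182 [0.4197 0.1469 0.053 ]
low 240 184 [0.4221 0.1378 0.0502]
low 243 184 [0.4301 0.1333 0.0504]
low 236 186 [0.409  0.1384 0.0465]
low 240 188 [0.4204 0.1351 0.0378]
low 244 187 [0.4326 0.1324 0.0394]
low 238 191 [0.4141 0.1367 0.0279]
low 242 190 [0.426  0.1333 0.0299]
```

View pics/o6.png

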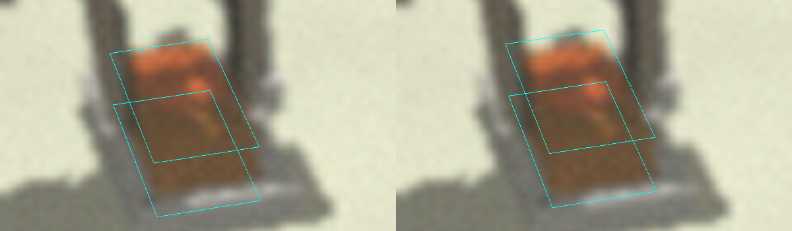

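The near (−y) end of the block reads high (top 0.0465 m) and the far end low, so the block has pitched in the grip with one end caught on the rim. Its underside is below 0.03 m and it rests on the fixture, so I can safely let it settle. I'll open gently and look.

Call:
drive_tool --deltas '[0.3, -0.003, 0, 0, 0, 0, 0, 0.7, -0.003, 0, 0, 0, 0, 0, 0.75, -0.003, 0, 0, 0, 0, 0, 0.75, -0.02, 0, 0, 0, 0, 0, 0.75, -0.06, 0, 0, 0, 0, 0, 0.75, -0.1, 0, 0, 0, 0, 0, 0.75, -0.12, 0, 0, 0, 0, 0]'

```text
time: 9.8
position: [0.4335, 0.1883, 0.3343]
tcp_rot: [[0.001, 0.981, -0.196], [0.0, -0.196, -0.981], [-1.0, 0.001, -0.001]]
wrist_force: [1.6, 0.2, 0.6]
opening: 0.749
```

Run:
```python
from ov2 import *
from mv import *
s=st(); p=r.camera("side"); save(p,"s7.png",10,(210,150,270,210)); np.savez("s7.npz",**p)
W=cloud(p)
for v in range(166,196,3): print(v,[tuple(np.round(W[v-1:v+2,u-1:u+2].reshape(-1,3).mean(0)*1000).astype(int)) for u in (232,236,240,244)])
```

```text
t 9.8 pos [0.4335 0.1883 0.3343] F [1.5939 0.1891 0.5964] M [-0.104   0.0326 -0.0608] op 0.749 j [ 0.1532 -0.0437  1.9524  0.0003  1.2319  0.3506]
[[ 0.001   0.9806 -0.1962]
 [ 0.0004 -0.1962 -0.9806]
 [-1.      0.0009 -0.0006]]
166 [(np.int64(478), np.int64(336), np.int64(0)), (np.int64(491), np.int64(328), np.int64(0)), (np.int64(504), np.int64(322), np.int64(0)), (np.int64(495), np.int64(268), np.int64(29))]
169 [(np.int64(469), np.int64(314), np.int64(1)), (np.int64(482), np.int64(308), np.int64(0)), (np.int64(495), np.int64(302), np.int64(0)), (np.int64(507), np.int64(295), np.int64(0))]
172 [(np.int64(443), np.int64(250), np.int64(28)), (np.int64(452), np.int64(238), np.int64(32)), (np.int64(456), np.int64(213), np.int64(44)), (np.int64(494), np.int64(266), np.int64(7))]
175 [(np.int64(422), np.int64(199), np.int64(49)), (np.int64(433), np.int64(191), np.int64(51)), (np.int64(443), np.int64(185), np.int64(51)), (np.int64(464), np.int64(201), np.int64(37))]
178 [(np.int64(415), np.int64(183), np.int64(49)), (np.int64(385), np.int64(77), np.int64(115)), (np.int64(434), np.int64(1
[... 309 characters left out ...]
.int64(414), np.int64(149), np.int64(47)), (np.int64(424), np.int64(141), np.int64(48)), (np.int64(435), np.int64(137), np.int64(47))]
187 [(np.int64(404), np.int64(160), np.int64(32)), (np.int64(410), np.int64(140), np.int64(42)), (np.int64(421), np.int64(137), np.int64(40)), (np.int64(433), np.int64(134), np.int64(38))]
190 [(np.int64(403), np.int64(158), np.int64(23)), (np.int64(409), np.int64(140), np.int64(31)), (np.int64(421), np.int64(136), np.int64(30)), (np.int64(433), np.int64(134), np.int64(27))]
193 [(np.int64(400), np.int64(150), np.int64(17)), (np.int64(409), np.int64(142), np.int64(19)), (np.int64(420), np.int64(137), np.int64(19)), (np.int64(391), np.int64(38), np.int64(86))]
```

View pics/s7.png

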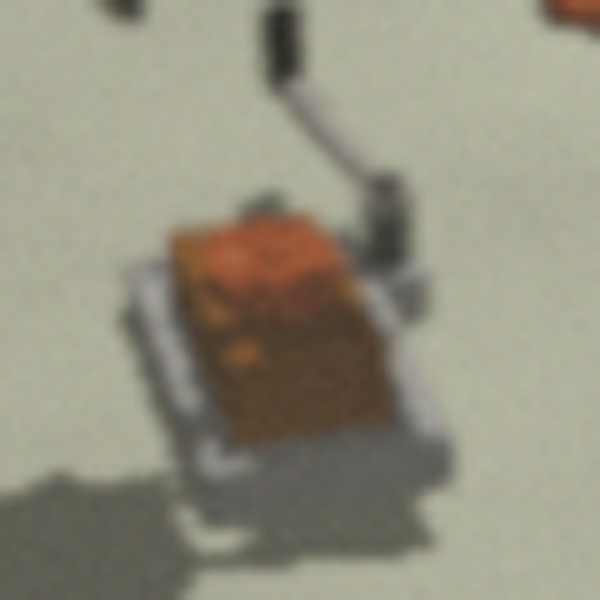

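The block's far end (+y) is in the pocket (top ≈0.032) and the near end sits on the rim (top ≈0.048), so it lies a few mm too far toward −y. I'll nudge the near face along +x of the fixture with closed fingers.

Run:
```python
from mv import *
a=np.radians(78.7); fx=np.array([np.cos(a),np.sin(a),0]); c=np.array([.4358,.187,0])
R=Rdown(np.radians(-11.3))
delta(c-.09*fx+[0,0,.26],R); delta(c-.09*fx+[0,0,.214],R);
```

```text
t [0.0764 0.0014 0.0913] w [-0.0001 -0.002  -0.0047] rows 2.381425666222415 0.033753124389150575
t [0.1224 0.0012 0.0914] w [-0.0001 -0.002  -0.0047] rows 3.055452405288467 0.033753124389150575
```

Call:
drive_tool --deltas '[0.3, 0, 0.001, 0.05, 0, 0, 0, 0, 0.03, 0.001, 0.091, 0, 0, 0, 0, 0.075, 0.001, 0.091, 0, 0, 0, 0, 0.11, 0.001, 0.091, 0, 0, 0, 0, 0.122, 0.001, 0.091, 0, 0, 0, 0, 0.122, 0.001, 0.091, 0, 0, 0, 0, 0.122, 0.001, 0.083, 0, 0, 0, 0, 0.122, 0.001, 0.077, 0, 0, 0, 0, 0.122, 0.001, 0.072, 0, 0, 0]'

```text
time: 10.75
position: [0.4214, 0.1183, 0.2117]
tcp_rot: [[0.003, 0.981, -0.195], [0.0, -0.195, -0.981], [-1.0, 0.003, -0.001]]
wrist_force: [-0.3, 0.2, -0.6]
opening: 0.008
```

Run:
```python
from mv import *
s=st(); p=r.camera("side"); save(p,"s8.png",8,(200,140,290,215))
```

```text
t 10.75 pos [0.4214 0.1183 0.2117] F [-0.3069  0.1921 -0.6005] M [-0.0792  0.0827  0.0036] op 0.008 j [-0.0039  0.0642  2.1235  0.0001  0.9507  0.1926]
[[ 0.0032  0.9807 -0.1953]
 [ 0.0001 -0.1953 -0.9807]
 [-1.      0.0031 -0.0007]]
```

View pics/s8.png

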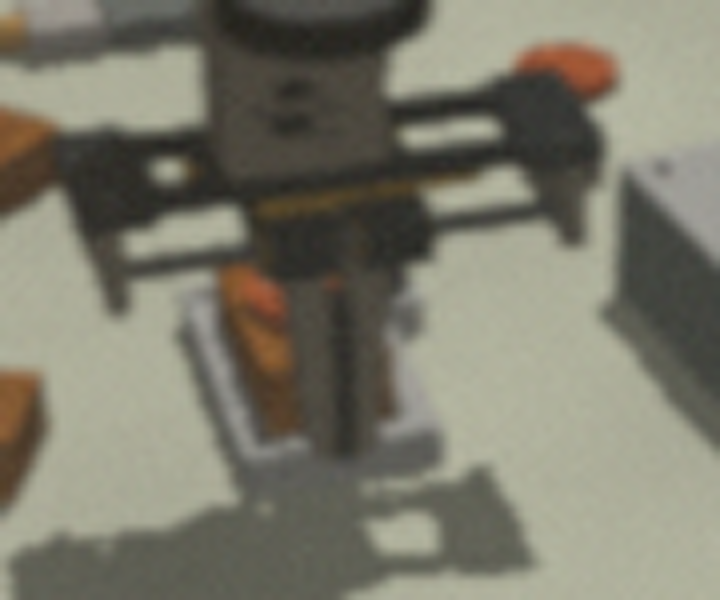

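Call:
drive_tool --deltas '[0, -0.001, 0, -0.003, 0, 0, 0, 0, -0.001, 0, -0.005, 0, 0, 0, 0, -0.001, 0, -0.006, 0, 0, 0]'

```text
time: 11.1
position: [0.4217, 0.1234, 0.2114]
tcp_rot: [[0.0, 0.981, -0.196], [-0.0, -0.196, -0.981], [-1.0, 0.0, -0.0]]
wrist_force: [-0.0, -0.2, -0.0]
opening: 0.004
```

Call:
drive_tool --deltas '[0, -0.001, 0, -0.002, 0, 0, 0, 0, -0.001, 0, -0.004, 0, 0, 0, 0, -0.001, 0, -0.004, 0, 0, 0]'

```text
time: 11.4
position: [0.4224, 0.1273, 0.2122]
tcp_rot: [[-0.0, 0.981, -0.196], [0.0, -0.196, -0.981], [-1.0, -0.0, -0.0]]
wrist_force: [0.8, 1.1, -0.5]
opening: 0.006
```

Call:
drive_tool --deltas '[0, 0, 0, -0.002, 0, 0, 0, 0, 0, 0, -0.003, 0, 0, 0]'

```text
time: 11.6
position: [0.423, 0.1299, 0.2122]
tcp_rot: [[-0.0, 0.981, -0.196], [-0.001, -0.196, -0.981], [-1.0, -0.0, 0.001]]
wrist_force: [-1.2, -5.5, 1.6]
opening: 0.003
```

Run:
```python
from mv import *
s=st(); p=r.camera("side"); save(p,"s9.png",8,(200,140,290,215)); W=cloud(p)
for (u,v) in [(229,176),(231,180),(233,184),(234,187),(235,190),(236,192),(241,192),(243,190)]: print(u,v,W[v-1:v+2,u-1:u+2].reshape(-1,3).mean(0))
```

```text
t 11.6 pos [0.423  0.1299 0.2122] F [-1.213  -5.4874  1.5619] M [-1.1051  0.2403  0.0308] op 0.003 j [ 0.0239  0.0767  2.109  -0.0016  0.9563  0.2218]
[[-0.0004  0.9807 -0.1957]
 [-0.0013 -0.1957 -0.9807]
 [-1.     -0.0001  0.0014]]
229 176 [0.4198 0.2197 0.0356]
231 180 [0.4142 0.1899 0.0383]
233 184 [0.4115 0.1682 0.0363]
234 187 [0.4076 0.1515 0.0359]
235 190 [0.4076 0.1445 0.0289]
236 192 [0.4091 0.1409 0.0233]
241 192 [0.4175 0.1217 0.032 ]
243 190 [0.4236 0.1202 0.0382]
```

View pics/s9.png

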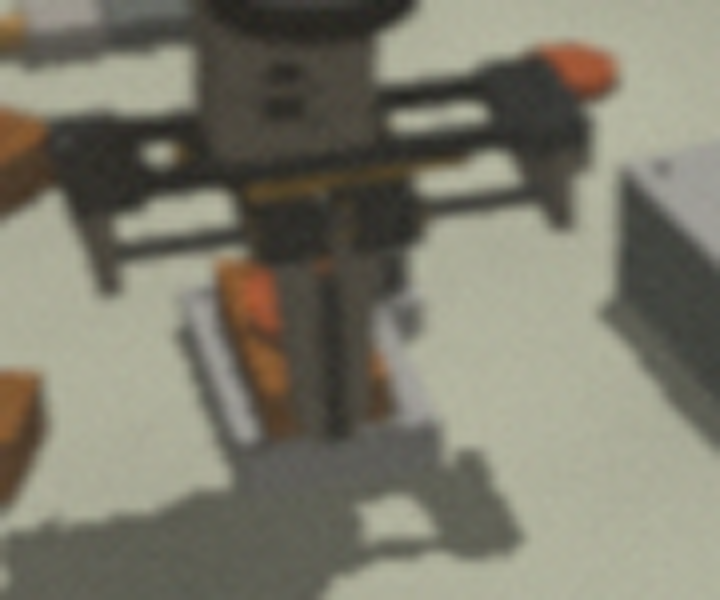

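Block top now reads 0.036 m at both ends, so it is level and seated. I'll back off, raise and check.

Call:
drive_tool --deltas '[0, 0, 0, 0.02, 0, 0, 0, 0, -0.03, 0, 0.04, 0, 0, 0, 0, -0.08, 0, 0.05, 0, 0, 0, 0, -0.1, 0, 0.08, 0, 0, 0, 0, -0.1, 0, 0.12, 0, 0, 0]'

```text
time: 12.15
position: [0.4007, 0.012, 0.3162]
tcp_rot: [[0.009, 0.981, -0.194], [-0.001, -0.194, -0.981], [-1.0, 0.009, -0.0]]
wrist_force: [1.2, 0.2, -0.5]
opening: 0.008
```

Run:
```python
from ov2 import *
from mv import *
s=st(); p=r.camera("side"); save(p,"s10.png",10,(205,135,275,205)); t=r.camera("top"); save(t,"t10.png",8,(160,160,240,225))
W=cloud(p); V=cloud(t)
for d in r.tip_of(p,"lever_knob")+r.tip_of(t,"lever_knob"): print("knob",d["score"])
for q,n in ((p,"side"),(t,"top")):
    for k in ("lever_knob","lever_hinge","cast"):
        for d in r.tip_of(q,k)[:4]: print(n,k,round(d["score"],2),c2w(q,d["position"]))
for n,w in (("s",W),("t",V)):
    m=(np.hypot(w[...,0]-.436,w[...,1]-.187)<.07)&(w[...,2]>.0285)&(w[...,2]<.06); a=np.radians(78.7)
    P=w[m]; l=(P[:,0]-.435)*np.cos(a)+(P[:,1]-.187)*np.sin(a)
    for lo in range(-60,60,15): 
        k=(l>lo/1e3)&(l<(lo+15)/1e3); print(n,lo,k.sum(),np.median(P[k,2]) if k.any() else 0)
    m=(w[...,2]>.055)&(w[...,2]<.08)&(np.hypot(w[...,0]-.50,w[...,1]-.307)<.03); print("knobtop",w[m].mean(0),np.ptp(w[m][:,:2],axis=0),m.sum())
```

```text
t 12.15 pos [0.4007 0.012  0.3162] F [ 1.196   0.1846 -0.5398] M [-0.1081  0.0785  0.0396] op 0.008 j [-0.2742 -0.2323  2.158   0.0011  1.2071 -0.0797]
[[ 0.0087  0.981  -0.1937]
 [-0.0014 -0.1937 -0.9811]
 [-1.      0.0088 -0.0003]]
knob 0.63
side lever_hinge 0.75 [0.4883 0.2174 0.0389]
side cast 0.75 [0.436  0.1894 0.0101]
side cast 0.73 [0.352  0.3971 0.002 ]
side cast 0.68 [0.1844 0.3327 0.003 ]
side cast 0.56 [0.2746 0.2179 0.004 ]
top lever_knob 0.63 [0.4961 0.3115 0.069 ]
top lever_hinge 0.85 [0.4893 0.2204 0.0383]
top cast 0.85 [ 0.2785  0.2204 -0.0022]
top cast 0.82 [ 0.3611  0.3947 -0.0003]
top cast 0.8 [0.4417 0.1912 0.0084]
top cast 0.79 [0.1854 0.332  0.0026]
s -60 39 0.032922567651023193
s -45 43 0.03649435465355666
s -30 63 0.03819620177075467
s -15 51 0.04393028907474228
s 0 30 0.04452201726980698
s 15 33 0.04420483927816221
s 30 24 0.03646088491521848
s 45 18 0.03659525475507874
knobtop [0.4875 0.3075 0.067 ] [0.0027 0.0101] 4
t -60 22 0.03756897304597995
t -45 70 0.036692593138986096
t -30 74 0.037940383451067206
t -15 71 0.04348401859319373
t 0 71 0.04412599536590145
t 15 67 0.04195756703710907
t 30 86 0.03744478543287044
t 45 54 0.03662987790924965
knobtop [0.4936 0.3098 0.0671] [0.0122 0.011 ] 19
```

View pics/s10.png

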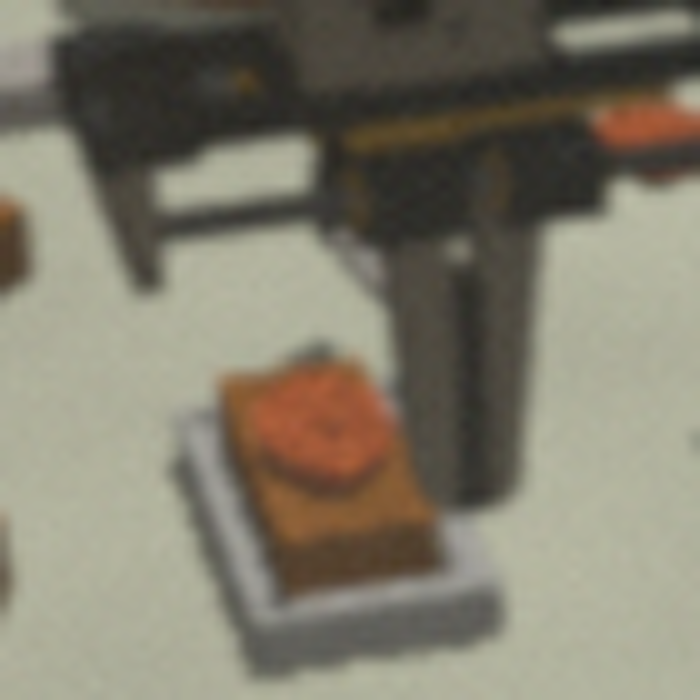

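View pics/t10.png

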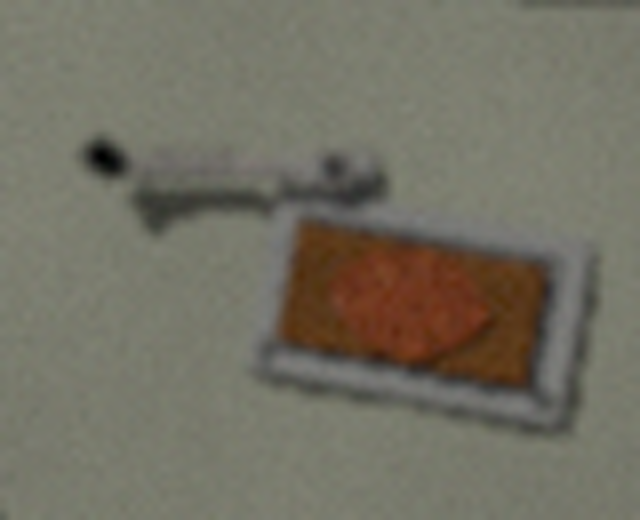

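The block sits level in the pocket (top 0.0365 m at both ends, in both views), with an even gap around it. The lever knob is at about (0.4955, 0.310), so q ≈ 1.44. I'll grip the knob across the arm and swing it.

Run:
```python
from mv import *
R=Rdown(np.radians(-4)); delta([.4955,.310,.31],R); delta([.4955,.310,.240],R)
```

```text
t [ 0.0019  0.0365 -0.3098] w [-0.126  -0.0003  0.0009] rows 6.238217285835022 0.8405131679252925
t [ 0.0719  0.0366 -0.3097] w [-0.126  -0.0003  0.0009] rows 6.4013821915577225 0.8405131679252925
```

Call:
drive_tool --deltas '[0.5, 0.002, 0.006, -0.05, -0.02, 0, 0, 0.5, 0.002, 0.012, -0.1, -0.04, 0, 0, 0.5, 0.002, 0.018, -0.15, -0.06, 0, 0, 0.5, 0.002, 0.024, -0.2, -0.08, 0, 0, 0.5, 0.002, 0.03, -0.25, -0.1, 0, 0, 0.5, 0.002, 0.0365, -0.3, -0.126, 0, 0, 0.5, 0.002, 0.0365, -0.31, -0.126, 0, 0, 0.5, 0.002, 0.0365, -0.31, -0.126, 0, 0, 0.5, 0.002, 0.0365, -0.31, -0.126, 0, 0]'

```text
time: 13.55
position: [0.4956, 0.3088, 0.3097]
tcp_rot: [[-0.001, 0.997, -0.071], [-0.001, -0.071, -0.997], [-1.0, -0.001, 0.001]]
wrist_force: [-1.1, -0.7, 1.4]
opening: 0.501
```

Run:
```python
from mv import *
st(); p=r.camera("side"); save(p,"s11.png",6,(190,80,300,180))
R=Rdown(np.radians(-4)); delta([.4955,.310,.240],R)
```

```text
t 13.55 pos [0.4956 0.3088 0.3097] F [-1.0893 -0.7274  1.4092] M [-0.1067  0.0668 -0.0157] op 0.501 j [ 0.3505  0.2702  1.6618 -0.0006  1.2112  0.4219]
[[-0.0013  0.9975 -0.0711]
 [-0.0011 -0.0711 -0.9975]
 [-1.     -0.0012  0.0012]]
t [ 0.0698 -0.0002 -0.0018] w [-0.0024  0.0009  0.001 ] rows 1.397350650542471 0.018146538608966912
```

View pics/s11.png

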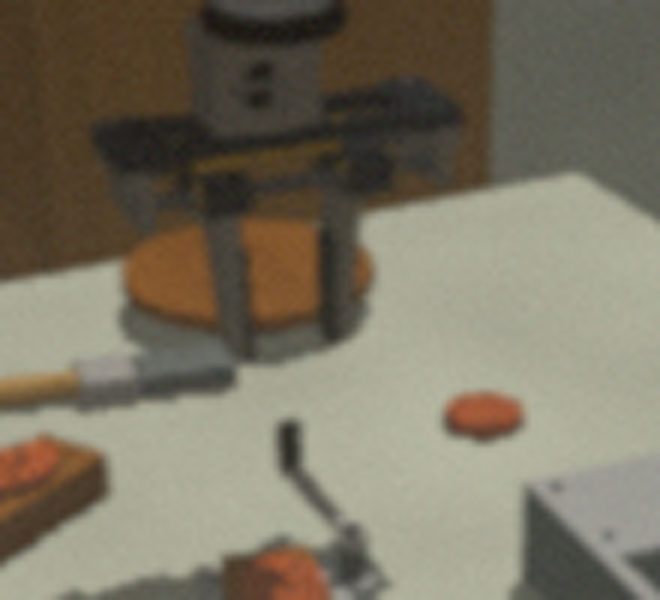

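The fingers straddle the knob, which is at crop px (290,440).

Call:
drive_tool --deltas '[0.5, 0.04, 0, -0.002, 0, 0, 0, 0.5, 0.065, 0, -0.002, 0, 0, 0, 0.5, 0.07, 0, -0.002, 0, 0, 0, 0.05, 0.07, 0, -0.002, 0, 0, 0, 0.05, 0.07, 0, -0.002, 0, 0, 0, 0.05, 0.07, 0, -0.002, 0, 0, 0, 0.05, 0.07, 0, -0.002, 0, 0, 0, 0.05, 0.07, 0, -0.002, 0, 0, 0, 0.05, 0.07, 0, -0.002, 0, 0, 0]' --grip_force 12

```text
time: 14.5
position: [0.4966, 0.3115, 0.2413]
tcp_rot: [[0.002, 0.997, -0.071], [0.001, -0.071, -0.997], [-1.0, 0.002, -0.001]]
wrist_force: [-1.5, -0.9, 5.1]
opening: 0.145
```

Run:
```python
from mv import *
s=st(); P=s["position"]; A=s["tcp_rot"]; h=np.array([.4893,.2195]); d=P[:2]-h; print("rad",np.hypot(*d),np.degrees(np.arctan2(d[1],d[0])))
th0=np.arctan2(d[1],d[0]); end=np.radians(168.7+2)
L=np.hypot(*d)
n=13
for i in range(1,n+1):
    f=(end-th0)*i/n; R=Ro.from_rotvec([0,0,f]).as_matrix(); q=np.array([*(h+L*np.array([np.cos(th0+f),np.sin(th0+f)])),P[2]])
    print(i,np.round(A.T@(q-P),4),round(-f,3))
```

```text
t 14.5 pos [0.4966 0.3115 0.2413] F [-1.4875 -0.8777  5.0696] M [-0.1212  0.1759 -0.0164] op 0.145 j [ 0.3542  0.3638  1.6941 -0.0001  1.0819  0.4256]
[[ 0.0017  0.9975 -0.0713]
 [ 0.0006 -0.0713 -0.9975]
 [-1.      0.0016 -0.0007]]
rad 0.09225105832421074 85.44591658280159
1 [-0.     -0.0105  0.0005] -0.114
2 [-0.     -0.021   0.0022] -0.229
3 [-0.0001 -0.0311  0.0051] -0.343
4 [-0.0001 -0.0409  0.0092] -0.458
5 [-0.0001 -0.0501  0.0143] -0.572
6 [-0.0001 -0.0587  0.0204] -0.687
7 [-0.0001 -0.0665  0.0275] -0.801
8 [-0.0001 -0.0734  0.0354] -0.916
9 [-0.0002 -0.0795  0.0441] -1.03
10 [-0.0002 -0.0844  0.0534] -1.145
11 [-0.0002 -0.0883  0.0632] -1.259
12 [-0.0002 -0.0911  0.0734] -1.374
13 [-0.0002 -0.0926  0.0839] -1.488
```

Opening 13.3 mm means the 14 mm knob is held. Swing it.

Call:
drive_tool --deltas '[0.05, 0, -0.0105, 0.0005, -0.114, 0, 0, 0.05, 0, -0.021, 0.0022, -0.229, 0, 0, 0.05, 0, -0.0311, 0.0051, -0.343, 0, 0, 0.05, 0, -0.0409, 0.0092, -0.458, 0, 0, 0.05, 0, -0.0501, 0.0143, -0.572, 0, 0, 0.05, 0, -0.0587, 0.0204, -0.687, 0, 0, 0.05, 0, -0.0665, 0.0275, -0.801, 0, 0, 0.05, 0, -0.0734, 0.0354, -0.916, 0, 0, 0.05, 0, -0.0795, 0.0441, -1.03, 0, 0, 0.05, 0, -0.0844, 0.0534, -1.145, 0, 0, 0.05, 0, -0.0883, 0.0632, -1.259, 0, 0, 0.05, 0, -0.0911, 0.0734, -1.374, 0, 0]'

```text
time: 15.7
position: [0.4018, 0.2441, 0.2415]
tcp_rot: [[0.008, 0.26, 0.966], [0.0, 0.966, -0.26], [-1.0, 0.002, 0.007]]
wrist_force: [8.8, -1.5, -0.8]
opening: 0.146
```

Call:
drive_tool --deltas '[0.05, 0, -0.004, 0.0015, -0.04, 0, 0, 0.05, 0, -0.007, 0.0015, -0.07, 0, 0, 0.05, 0, -0.009, 0.0015, -0.09, 0, 0]'

```text
time: 16.0
position: [0.4006, 0.2363, 0.2416]
tcp_rot: [[0.006, 0.178, 0.984], [0.005, 0.984, -0.178], [-1.0, 0.006, 0.005]]
wrist_force: [5.3, 11.5, -1.9]
opening: 0.145
```

A force of 11.5 N pushes back and the arm is at 169°, so it's at the stop. Release, rise and verify.

Call:
drive_tool --deltas '[0.4, 0, 0.001, 0, 0, 0, 0, 0.4, 0, 0.001, 0, 0, 0, 0, 0.4, 0, 0.001, 0, 0, 0, 0, 0.4, -0.04, 0.001, 0, 0, 0, 0, 0.4, -0.09, 0.001, 0, 0, 0, 0, 0.5, -0.12, 0, 0.05, 0.1, 0, 0, 0.5, -0.12, -0.04, 0.1, 0.2, 0, 0, 0.5, -0.12, -0.07, 0.14, 0.3, 0, 0, 0.5, -0.12, -0.1, 0.18, 0.4, 0, 0]'

```text
time: 16.9
position: [0.5459, 0.1184, 0.3603]
tcp_rot: [[0.0, 0.55, 0.835], [-0.0, 0.835, -0.55], [-1.0, -0.0, 0.0]]
wrist_force: [0.0, 0.6, 0.4]
opening: 0.5
```

Run:
```python
from mv import *
s=st(); p=r.camera("side"); save(p,"s12.png",7,(200,130,300,210)); t=r.camera("top"); save(t,"t12.png",7,(170,160,260,230)); save(t,"tf12.png",5,(190,80,340,180)) 
W=cloud(t); m=(np.hypot(W[...,0]-.4,W[...,1]-.24)<.03)&(W[...,2]>.055)&(W[...,2]<.085); print(m.sum(),W[m].mean(0))
for d in r.tip_of(t,"lever_knob")+r.tip_of(t,"lever_hinge"): print(d["score"],c2w(t,d["position"]))
for q in (t,p):
  for k in ("spatula","spatula_end_a","spatula_end_b","case_opening"):
    for d in r.tip_of(q,k)[:2]: print(k,round(d["score"],2),c2w(q,d["position"]))
for w,q in ((W,t),(cloud(p),p)):
    for d in r.trace(q,"spatula")[:1]:
        mm=d["pixels"]&(w[...,2]>.03)&(w[...,2]<.045)&(np.abs(w[...,0]-.657)<.05); P=w[mm]; print("sp",rect(P),np.median(P,0),len(P))
```

```text
t 16.9 pos [0.5459 0.1184 0.3603] F [0.0041 0.623  0.4346] M [0.0631 0.0054 0.0073] op 0.5 j [-0.0028  0.1535  1.6923 -0.0001  1.2957 -0.9917]
[[ 0.0001  0.5496  0.8355]
 [-0.0001  0.8355 -0.5496]
 [-1.     -0.0001  0.0001]]
18 [0.4005 0.2363 0.0677]
0.47 [0.3992 0.2372 0.0694]
0.45 [0.4904 0.224  0.0357]
spatula 0.65 [0.6551 0.0269 0.0319]
spatula 0.18 [ 0.4224 -0.1856 -0.0004]
spatula_end_a 0.73 [0.6622 0.3814 0.002 ]
spatula_end_a 0.43 [ 0.6483 -0.0935  0.03  ]
spatula_end_b 0.73 [0.6622 0.3814 0.002 ]
spatula_end_b 0.43 [ 0.6483 -0.0935  0.03  ]
case_opening 0.97 [0.6596 0.025  0.0625]
case_opening 0.18 [0.6536 0.0269 0.0304]
spatula 0.64 [0.6579 0.0192 0.0287]
spatula_end_a 0.53 [0.6603 0.1365 0.0285]
spatula_end_b 0.53 [0.6603 0.1365 0.0285]
case_opening 0.82 [0.6578 0.0257 0.0608]
sp (array([ 0.6526, -0.0112]), [14.024144172668457, 79.0403060913086], np.float32(89.93894)) [ 0.6525 -0.0111  0.0357] 75
sp (array([0.656 , 0.0572]), [15.814825057983398, 156.08837890625], np.float32(85.61846)) [0.6545 0.05   0.0349] 138
```

View pics/s12.png

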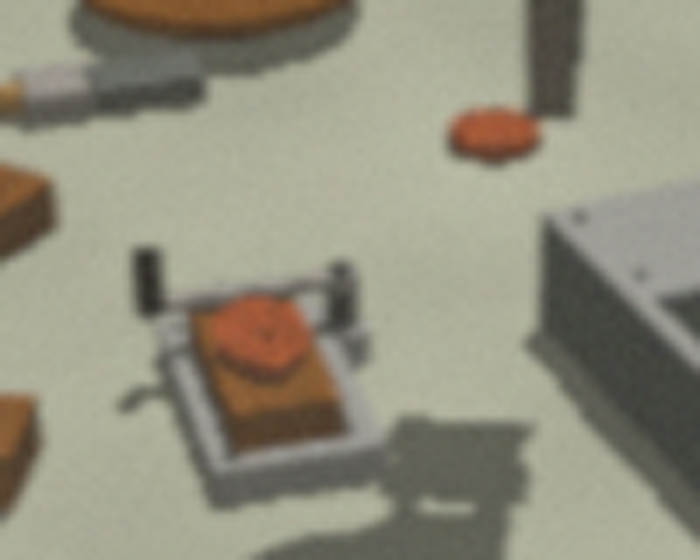

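View pics/t12.png

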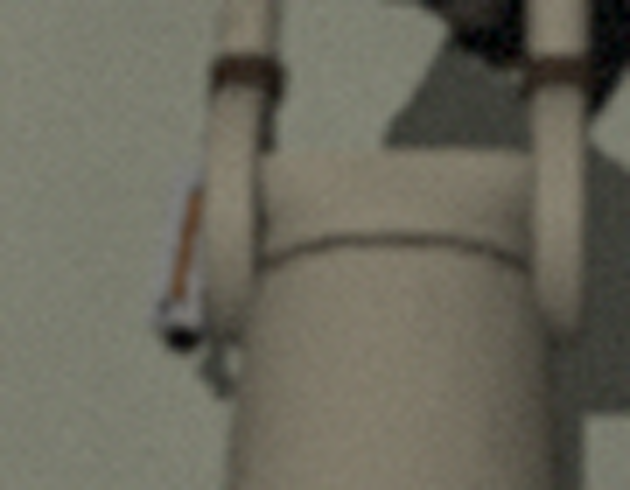

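View pics/tf12.png

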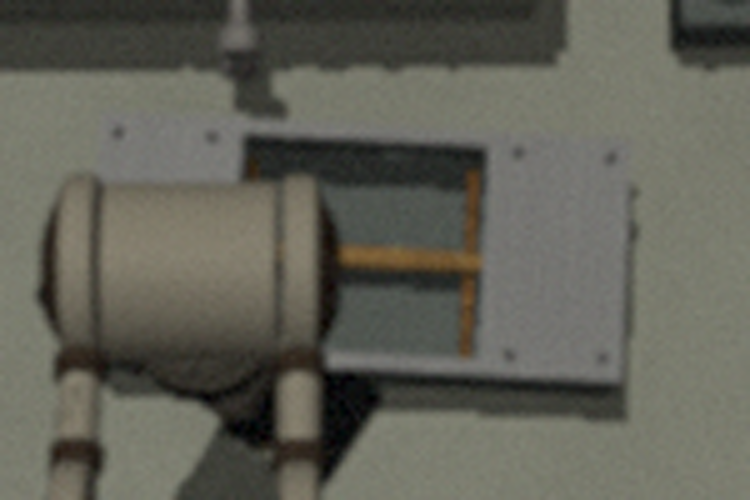

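The lever is shut: the knob is at (0.4005, 0.2363), against (0.400, 0.237) expected at q = 0. Next I'll check the surroundings of the tool case for clearance.

Run:
```python
from mv import *
t=r.camera("top"); W=cloud(t)
for x0 in np.arange(.70,.92,.02):
    print(round(x0,2),[ (lambda z: round(float(np.percentile(z,90)),3) if len(z) else None)(W[(np.abs(W[...,0]-x0)<.01)&(np.abs(W[...,1]-y0)<.02)][:,2]) for y0 in (.22,.18,.14,.10,.06,.02,-.02,-.06,-.1,-.14,-.18)])
for yaw,sg in ((-3.6,0),(-3.6,1),(-3.6,-1)):
    pass
```

```text
0.7 [0.005, 0.066, 0.066, 0.065, 0.009, 0.008, 0.007, 0.064, 0.067, 0.066, 0.004]
0.72 [0.005, 0.068, 0.067, 0.065, 0.06, 0.063, 0.064, 0.065, 0.066, 0.065, 0.005]
0.74 [0.005, 0.067, 0.066, 0.066, 0.063, 0.064, 0.062, 0.061, 0.006, 0.005, 0.004]
0.76 [0.004, 0.006, 0.005, 0.004, 0.005, 0.004, 0.005, 0.004, 0.005, 0.003, 0.004]
0.78 [0.005, 0.004, 0.005, 0.093, 0.006, 0.004, 0.005, 0.005, 0.004, 0.005, 0.004]
0.8 [0.005, 0.004, 0.003, 0.091, 0.005, 0.004, 0.003, 0.006, 0.004, 0.006, 0.039]
0.82 [0.098, 0.099, 0.099, 0.099, 0.098, 0.097, 0.098, 0.098, 0.098, 0.005, 0.047]
0.84 [0.114, 0.113, 0.114, 0.114, 0.113, 0.113, 0.113, 0.113, 0.112, 0.004, 0.049]
0.86 [0.114, 0.115, 0.113, 0.113, 0.114, 0.113, 0.114, 0.114, 0.114, 0.003, 0.048]
0.88 [0.115, 0.114, 0.114, 0.114, 0.114, 0.114, 0.114, 0.114, 0.112, 0.004, 0.048]
0.9 [0.114, 0.114, 0.113, 0.113, 0.114, 0.114, 0.114, 0.115, 0.112, 0.006, 0.044]
0.92 [0.115, 0.114, 0.113, 0.114, 0.114, 0.113, 0.114, 0.113, 0.113, 0.004, 0.006]
```

Run:
```python
from mv import *
R=Rdown(np.radians(-3.6)); delta([.657,.024,.30],R)
```

```text
t [ 0.0602 -0.0191  0.1464] w [ 1.056   0.0001 -0.0001] rows 3.1892898988603027 7.043250300320599
```

Call:
drive_tool --deltas '[0.5, 0, -0.003, 0.02, 0.14, 0, 0, 0.5, 0, -0.006, 0.04, 0.28, 0, 0, 0.5, 0, -0.009, 0.06, 0.42, 0, 0, 0.5, 0, -0.012, 0.09, 0.56, 0, 0, 0.5, 0, -0.015, 0.12, 0.7, 0, 0, 0.5, 0.02, -0.019, 0.146, 0.84, 0, 0, 0.5, 0.06, -0.019, 0.146, 0.98, 0, 0, 0.5, 0.06, -0.019, 0.146, 1.056, 0, 0, 0.5, 0.06, -0.019, 0.146, 1.056, 0, 0, 0.5, 0.06, -0.019, 0.146, 1.056, 0, 0]' --grip_force 20

```text
time: 18.65
position: [0.6572, 0.024, 0.3009]
tcp_rot: [[0.002, 0.998, -0.061], [-0.0, -0.061, -0.998], [-1.0, 0.002, 0.0]]
wrist_force: [-0.4, 0.3, 0.6]
opening: 0.499
```

Run:
```python
from mv import *
st(); p=r.camera("side"); save(p,"s13.png",5,(260,90,400,230))
R=Rdown(np.radians(-3.6)); delta([.657,.024,.205],R)
for k in ("spatula","spatula_end_a","case_opening"):
    for d in r.tip_of(p,k)[:3]: print(k,round(d["score"],2),c2w(p,d["position"]))
```

```text
t 18.65 pos [0.6572 0.024  0.3009] F [-0.3706  0.3436  0.5997] M [-0.0598  0.0293  0.0312] op 0.499 j [-0.1468  0.4561  1.4405 -0.      1.2434 -0.0854]
[[ 0.0015  0.9981 -0.0614]
 [-0.0003 -0.0614 -0.9981]
 [-1.      0.0015  0.0002]]
t [ 0.0965 -0.0005  0.0001] w [ 0.0012  0.0002 -0.0024] rows 1.9292558874539008 0.01804664958838881
spatula 0.65 [0.6561 0.0223 0.0292]
spatula_end_a 0.74 [ 0.6523  0.0251 -0.0006]
spatula_end_a 0.44 [0.6611 0.1342 0.028 ]
spatula_end_a 0.44 [0.401  0.2393 0.0699]
case_opening 0.57 [0.6563 0.0198 0.062 ]
```

View pics/s13.png

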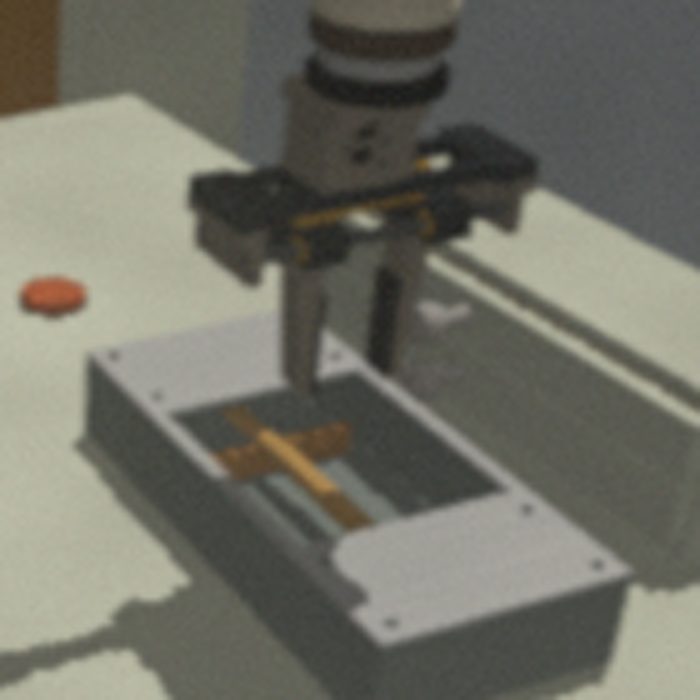

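The fingers hang over the spatula bar, which runs from crop px (240,415) to (365,525). Go down and grip.

Call:
drive_tool --deltas '[0.5, 0.04, 0, 0, 0, 0, 0, 0.5, 0.08, 0, 0, 0, 0, 0, 0.5, 0.0955, 0, 0, 0, 0, 0, 0.5, 0.0955, 0, 0, 0, 0, 0, 0, 0.0955, 0, 0, 0, 0, 0, 0, 0.0955, 0, 0, 0, 0, 0, 0, 0.0955, 0, 0, 0, 0, 0, 0, 0.0955, 0, 0, 0, 0, 0, 0, 0.0955, 0, 0, 0, 0, 0, 0, 0.0955, 0, 0, 0, 0, 0, 0, 0.0955, 0, 0, 0, 0, 0]' --grip_force 30

```text
time: 19.95
position: [0.6573, 0.0239, 0.2059]
tcp_rot: [[0.002, 0.998, -0.063], [-0.0, -0.063, -0.998], [-1.0, 0.002, 0.0]]
wrist_force: [-0.9, -0.1, 6.2]
opening: 0.148
```

Opening 13.6 mm means the 14 mm bar is held. I'll lift 5 mm and slide it lengthwise under the right cover.

Call:
drive_tool --deltas '[0, -0.003, 0, 0, 0, 0, 0, 0, -0.005, 0, 0, 0, 0, 0, 0, -0.005, 0, 0.01, 0, 0, 0, 0, -0.005, 0, 0.02, 0, 0, 0, 0, -0.005, 0, 0.03, 0, 0, 0, 0, -0.005, 0, 0.04, 0, 0, 0, 0, -0.005, 0, 0.044, 0, 0, 0, 0, -0.005, 0, 0.044, 0, 0, 0]'

```text
time: 20.75
position: [0.654, -0.0209, 0.2096]
tcp_rot: [[0.0, 0.998, -0.065], [-0.0, -0.065, -0.998], [-1.0, 0.0, -0.0]]
wrist_force: [0.1, -0.1, -0.5]
opening: 0.147
```

Run:
```python
from mv import *
st(); p=r.camera("side"); save(p,"s14.png",5,(260,110,400,240)); t=r.camera("top"); save(t,"t14.png",5,(200,90,320,170))
for ph,Y,z in ((5,44.5,.043),(10,46,.048),(15,48,.053),(20,51,.057)):
    a=np.radians(ph); print(ph,round(a,3),"tx",round(-(z-.039)+.171*(1-np.cos(a)),4),"tz",round((Y-44)/1e3+.171*np.sin(a),4))
```

```text
t 20.75 pos [ 0.654  -0.0209  0.2096] F [ 0.0653 -0.0718 -0.4573] M [-0.0562  0.0112  0.0008] op 0.147 j [-0.2162  0.5617  1.491   0.      1.0889 -0.1515]
[[ 0.      0.9979 -0.0647]
 [-0.     -0.0647 -0.9979]
 [-1.      0.     -0.    ]]
5 0.087 tx -0.0033 tz 0.0154
10 0.175 tx -0.0064 tz 0.0317
15 0.262 tx -0.0082 tz 0.0483
20 0.349 tx -0.0077 tz 0.0655
```

View pics/s14.png

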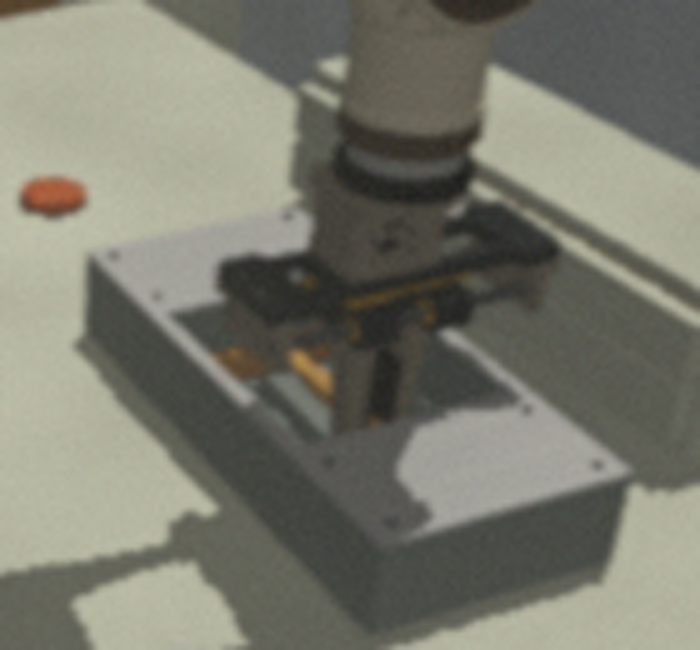

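View pics/t14.png

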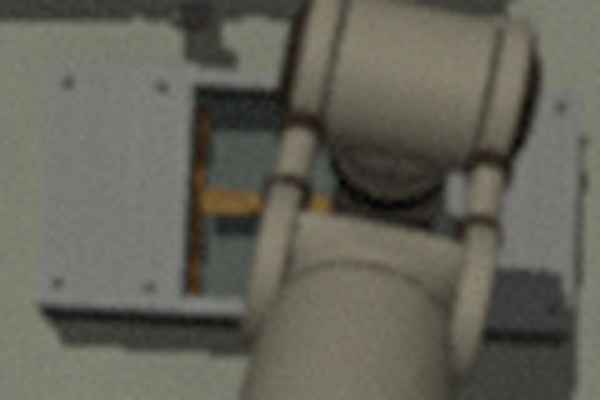

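In the top view end a is now inside the opening: tip at crop px (203,203), opening edge at 193, so about 7 mm of gap. Tilt it.

Call:
drive_tool --deltas '[0, -0.0033, 0, 0.0154, 0, 0.087, 0, 0, -0.0064, 0, 0.0317, 0, 0.175, 0, 0, -0.0082, 0, 0.0483, 0, 0.262, 0, 0, -0.0077, 0, 0.0655, 0, 0.349, 0, 0, -0.0077, 0, 0.0655, 0, 0.349, 0]'

```text
time: 21.35
position: [0.6499, -0.0874, 0.2172]
tcp_rot: [[0.023, 0.998, -0.062], [0.341, -0.066, -0.938], [-0.94, 0.0, -0.342]]
wrist_force: [-0.6, 0.3, -0.8]
opening: 0.149
```

Run:
```python
from mv import *
s=st(); p=r.camera("side"); save(p,"s15.png",5,(260,90,400,220)); A=s["tcp_rot"]; print("g",s["position"]+.171*A[:,0], "tilt",np.degrees(np.arccos(-A[2,0])))
for k in ("spatula_end_a","spatula"):
    for d in r.tip_of(p,k)[:3]: print(k,round(d["score"],2),c2w(p,d["position"]))
```

```text
t 21.35 pos [ 0.6499 -0.0874  0.2172] F [-0.6054  0.3249 -0.8394] M [-0.2906  0.0809 -0.0003] op 0.149 j [-0.3846  0.5753  1.4717  0.3521  1.2282 -0.4598]
[[ 0.0229  0.9978 -0.0624]
 [ 0.3411 -0.0665 -0.9377]
 [-0.9397  0.0002 -0.3419]]
g [ 0.6538 -0.0291  0.0565] tilt 19.99288764608242
spatula_end_a 0.64 [0.4892 0.2176 0.0385]
spatula_end_a 0.41 [0.6553 0.0209 0.0616]
```

View pics/s15.png

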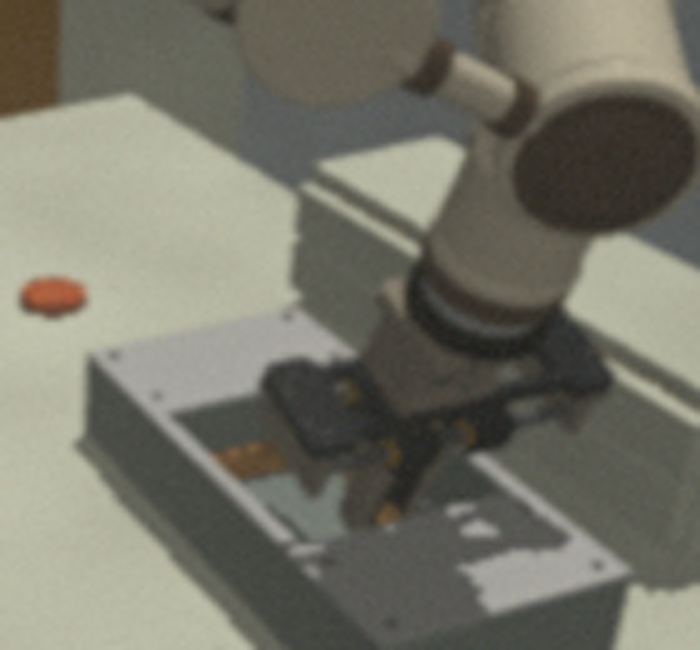

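Run:
```python
from mv import *
s=r.get_state(); p=dict(np.load("held.npz")); A=s["tcp_rot"]; g=s["position"]+.171*A[:,0]
for k in (-.115,-.06,0,.06): w=g+k*A[:,2]; print(k,w,(px(p,w)-[260,90])*5)
d=s["tcp_rot"]
```

```text
-0.115 [0.6602 0.0817 0.0955] [287.0303 355.9169]
-0.06 [0.657  0.0301 0.0768] [329.4865 421.2388]
0 [ 0.6534 -0.0262  0.0564] [378.5784 496.7703]
0.06 [ 0.6499 -0.0825  0.0359] [430.8398 577.1783]
```

The raised part is hidden behind the gripper's claw, as the projection predicts (tip at px (287,356)). There's no contact force, so draw along the tool's −z.

Call:
drive_tool --deltas '[0, 0, 0, -0.015, 0, 0, 0, 0, 0, 0, -0.03, 0, 0, 0, 0, 0, 0, -0.045, 0, 0, 0, 0, 0, 0, -0.05, 0, 0, 0]'

```text
time: 21.9
position: [0.6531, -0.0356, 0.2356]
tcp_rot: [[0.022, 0.998, -0.056], [0.341, -0.061, -0.938], [-0.94, 0.001, -0.342]]
wrist_force: [0.6, 0.4, -0.4]
opening: 0.152
```

Run:
```python
from mv import *
s=st(); p=r.camera("side"); save(p,"s16.png",5,(260,90,400,220)); A=s["tcp_rot"]; g=s["position"]+.171*A[:,0]; print("g",g)
for k in (-.115,.06,.115): w=g+k*A[:,2]; print(k,w,(px(p,w)-[260,90])*5)
```

```text
t 21.9 pos [ 0.6531 -0.0356  0.2356] F [ 0.6316  0.3925 -0.4297] M [-0.2644  0.1034 -0.0171] op 0.152 j [-0.3074  0.5389  1.4834  0.36    1.2281 -0.3878]
[[ 0.022   0.9982 -0.0564]
 [ 0.3412 -0.0606 -0.938 ]
 [-0.9397  0.0014 -0.3419]]
g [0.6569 0.0228 0.0749]
-0.115 [0.6634 0.1306 0.1142] [249.0595 295.8085]
0.06 [ 0.6535 -0.0335  0.0544] [386.108  505.6892]
0.115 [ 0.6504 -0.0851  0.0356] [434.4997 579.798 ]
```

View pics/s16.png

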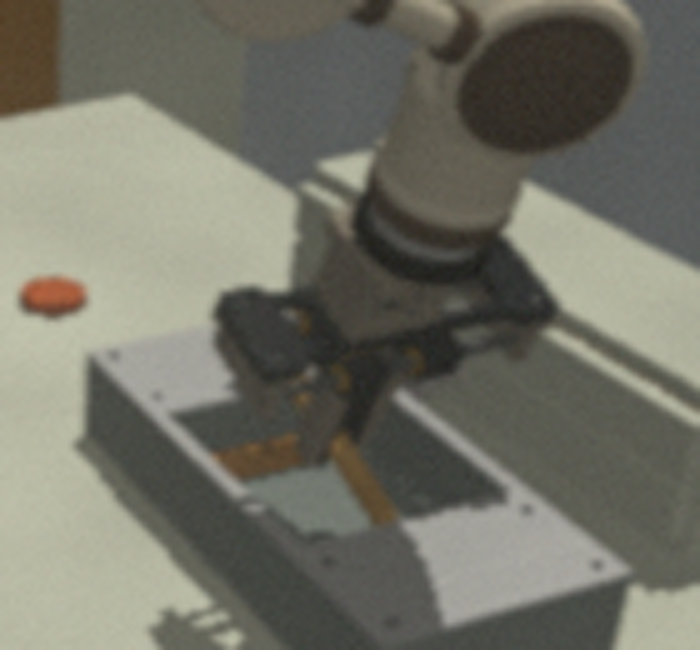

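The spatula runs tilted from the pads at (345,440) to under the cover at (390,520), as planned. Draw on, then straight up.

Call:
drive_tool --deltas '[0, 0, 0, -0.02, 0, 0, 0, 0, 0, 0, -0.035, 0, 0, 0, 0, 0, 0, -0.05, 0, 0, 0, 0, 0, 0, -0.06, 0, 0, 0, 0, 0, 0, -0.06, 0, 0, 0]'

```text
time: 22.45
position: [0.6566, 0.0194, 0.2557]
tcp_rot: [[0.022, 0.998, -0.058], [0.341, -0.062, -0.938], [-0.94, 0.001, -0.342]]
wrist_force: [-0.4, -0.1, 0.2]
opening: 0.151
```

Run:
```python
from mv import *
s=st(); p=r.camera("side"); save(p,"s17.png",5,(260,70,400,200)); A=s["tcp_rot"]; g=s["position"]+.171*A[:,0]; print("g",g)
for k in (-.115,.06,.115): w=g+k*A[:,2]; print(k,w,(px(p,w)-[260,70])*5)
print("up in tool axes",A.T@[0,0,.1])
```

```text
t 22.45 pos [0.6566 0.0194 0.2557] F [-0.4191 -0.0612  0.2138] M [-0.202   0.09    0.0108] op 0.151 j [-0.2236  0.5103  1.4796  0.3663  1.2313 -0.2991]
[[ 0.0221  0.9981 -0.0576]
 [ 0.3413 -0.0617 -0.9379]
 [-0.9397  0.0011 -0.342 ]]
g [0.6604 0.0777 0.095 ]
-0.115 [0.667  0.1856 0.1343] [208.6087 332.9299]
0.06 [0.657  0.0215 0.0745] [337.7046 531.0969]
0.115 [ 0.6538 -0.0301  0.0557] [383.1379 600.8388]
up in tool axes [-0.094   0.0001 -0.0342]
```

View pics/s17.png

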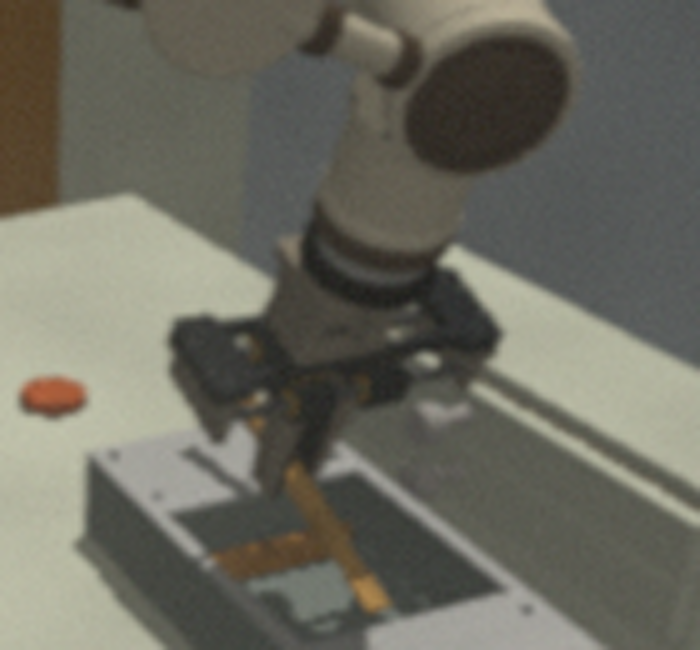

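End b is at (383,600), clear inside the opening. Go straight up.

Call:
drive_tool --deltas '[0, -0.04, 0, -0.0145, 0, 0, 0, 0, -0.08, 0, -0.029, 0, 0, 0, 0, -0.105, 0, -0.038, 0, 0, 0, 0, -0.105, 0, -0.038, 0, 0, 0]'

```text
time: 22.9
position: [0.6577, 0.0168, 0.372]
tcp_rot: [[0.031, 0.998, -0.057], [0.339, -0.064, -0.938], [-0.94, 0.009, -0.341]]
wrist_force: [0.7, 0.2, -0.5]
opening: 0.15
```

Run:
```python
from mv import *
s=st(); p=r.camera("side"); save(p,"s18.png",4,(230,40,400,190)); A=s["tcp_rot"]; g=s["position"]+.171*A[:,0]; print("g",g)
for k in (-.115,.06,.115): w=g+k*A[:,2]; print(k,w,(px(p,w)-[230,40])*4)
delta([.437,.189,.371],Rdown(np.radians(-3.6)))
```

```text
t 22.9 pos [0.6577 0.0168 0.372 ] F [ 0.6912  0.2367 -0.4845] M [-0.225   0.0526 -0.0455] op 0.15 j [-0.2272  0.3899  1.3986  0.349   1.4126 -0.2302]
[[ 0.0306  0.9979 -0.0574]
 [ 0.3395 -0.0644 -0.9384]
 [-0.9401  0.0093 -0.3407]]
g [0.6629 0.0748 0.2112]
-0.115 [0.6695 0.1827 0.2504] [301.2285 247.171 ]
0.06 [0.6595 0.0185 0.1908] [412.9433 402.931 ]
0.115 [ 0.6563 -0.0331  0.172 ] [452.56   458.1672]
t [ 0.0506 -0.2305 -0.1493] w [-0.0007 -0.348  -0.0045] rows 5.586094575210256 2.3211200401949514
```

View pics/s18.png

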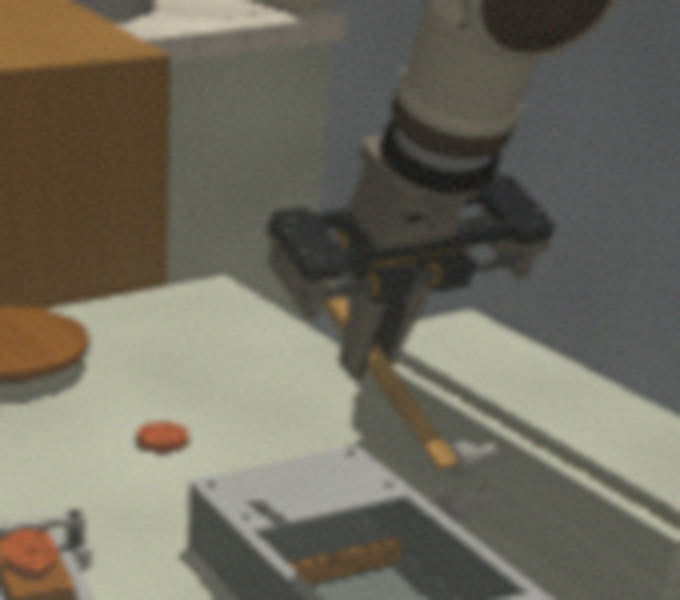

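The spatula is fully out and held, with its lowest end at about z = 0.17. Carry it over the cast, levelling on the way.

Call:
drive_tool --deltas '[0, 0.005, -0.025, -0.016, 0, -0.035, 0, 0, 0.01, -0.05, -0.032, 0, -0.07, 0, 0, 0.015, -0.075, -0.048, 0, -0.11, 0, 0, 0.02, -0.1, -0.065, 0, -0.15, 0, 0, 0.027, -0.125, -0.081, 0, -0.19, 0, 0, 0.033, -0.15, -0.097, 0, -0.23, 0, 0, 0.039, -0.175, -0.113, 0, -0.27, 0, 0, 0.045, -0.2, -0.13, 0, -0.31, 0, 0, 0.05, -0.222, -0.144, 0, -0.34, 0, 0, 0.0506, -0.2305, -0.149, 0, -0.348, 0, 0, 0.0506, -0.2305, -0.149, 0, -0.348, 0, 0, 0.0506, -0.2305, -0.149, 0, -0.348, 0, 0, 0.0506, -0.2305, -0.149, 0, -0.348, 0, 0, 0.0506, -0.2305, -0.149, 0, -0.348, 0]'

```text
time: 24.35
position: [0.4371, 0.1886, 0.3699]
tcp_rot: [[-0.0, 0.998, -0.065], [0.001, -0.065, -0.998], [-1.0, -0.0, -0.001]]
wrist_force: [0.2, 0.3, 0.2]
opening: 0.148
```

Run:
```python
from mv import *
s=st(); print(np.abs(s["joint_vel"]).max()); p=r.camera("side"); save(p,"s19.png",1.5); save(p,"s19c.png",5,(180,110,310,220)); A=s["tcp_rot"]; g=s["position"]+.171*A[:,0]; print("g",g)
t=r.camera("top"); save(t,"t19.png",1.5)
for q in (p,t):
  for k in ("spatula","spatula_end_a","spatula_end_b","cast","lever_knob","canister","jar","tweezers","round_cast","weight","brush"):
    for d in r.tip_of(q,k)[:4 if k=="cast" else 2]: print(k,round(d["score"],2),c2w(q,d["position"]))
```

```text
t 24.35 pos [0.4371 0.1886 0.3699] F [0.1612 0.3173 0.2399] M [-0.0939  0.133   0.0024] op 0.148 j [ 0.1524 -0.0733  1.9067  0.0011  1.3081  0.217 ]
[[-0.      0.9979 -0.0648]
 [ 0.001  -0.0648 -0.9979]
 [-1.     -0.0001 -0.001 ]]
0.006367955633801922
g [0.4371 0.1888 0.1989]
spatula 0.7 [0.4376 0.185  0.1906]
spatula_end_a 0.66 [0.4386 0.3016 0.1913]
spatula_end_a 0.55 [0.4296 0.0775 0.1963]
spatula_end_b 0.66 [0.4386 0.3016 0.1913]
spatula_end_b 0.55 [0.4296 0.0775 0.1963]
cast 0.94 [0.1851 0.333  0.0032]
cast 0.92 [0.3485 0.3956 0.0029]
cast 0.91 [0.2747 0.2161 0.0034]
cast 0.84 [0.4366 0.1928 0.0112]
canister 0.95 [ 0.441  -0.3616  0.    ]
canister 0.6 [ 0.6573  0.3809 -0.0018]
jar 0.78 [ 0.42   -0.1839 -0.0001]
tweezers 0.67 [ 0.4469  0.5375 -0.0034]
tweezers 0.61 [ 0.5515 -0.3992  0.    ]
round_cast 0.65 [ 0.6597  0.3811 -0.0016]
weight 0.69 [ 0.7067 -0.3317  0.0014]
weight 0.57 [ 0.4425 -0.3621  0.0019]
brush 0.77 [ 0.4437  0.5379 -0.0054]
spatula_end_a 0.49 [ 0.4401  0.1873 -0.0039]
spatula_end_b 0.49 [ 0.4401  0.1873 -0.0039]
cast 0.84 [0.1853 0.3297 0.003 ]
cast 0.83 [ 0.3594  0.3972 -0.0007]
cast 0.51 [ 0.2789  0.2184 -0.001 ]
cast 0.44 [0.4415 0.1912 0.0047]
canister 0.86 [ 0.4434 -0.3569  0.0023]
canister 0.35 [0.6613 0.3837 0.0007]
jar 0.92 [ 0.424  -0.1834  0.0025]
jar 0.34 [0.44   0.1917 0.0057]
tweezers 0.66 [ 0.5546 -0.3993 -0.0024]
tweezers 0.65 [0.6596 0.0238 0.0627]
round_cast 0.64 [0.6602 0.3811 0.    ]
weight 0.5 [ 0.7134 -0.335   0.0004]
brush 0.74 [0.4502 0.5379 0.0003]
```

View pics/s19.png

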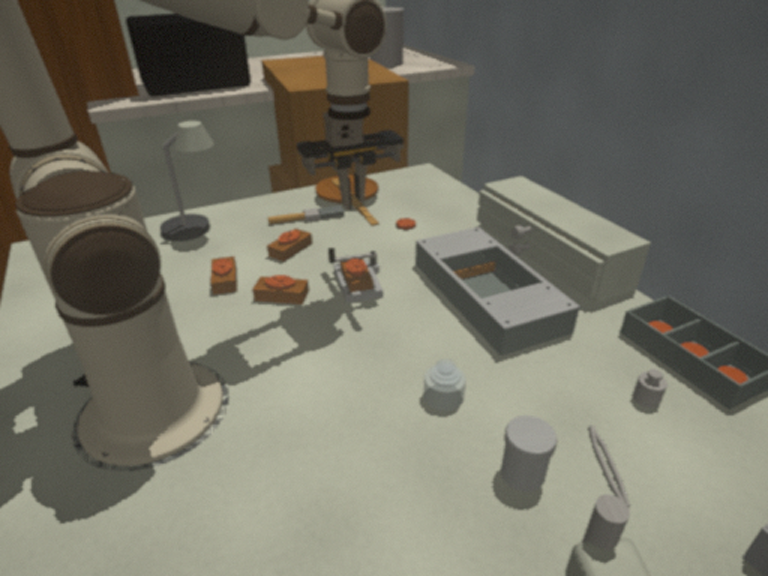

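View pics/s19c.png

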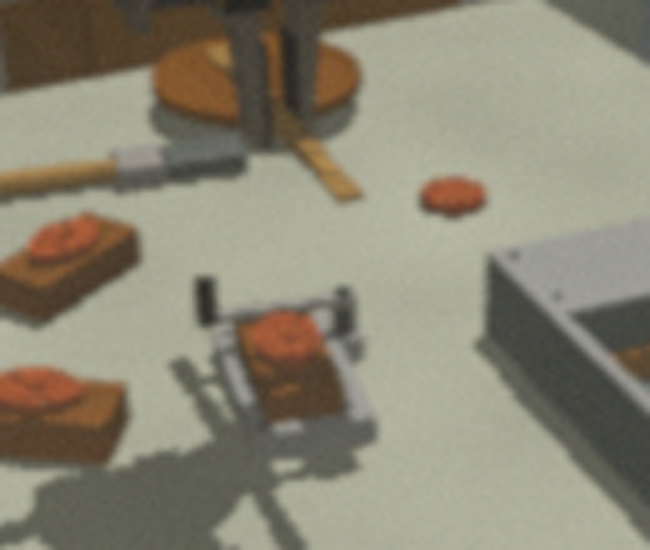

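View pics/t19.png

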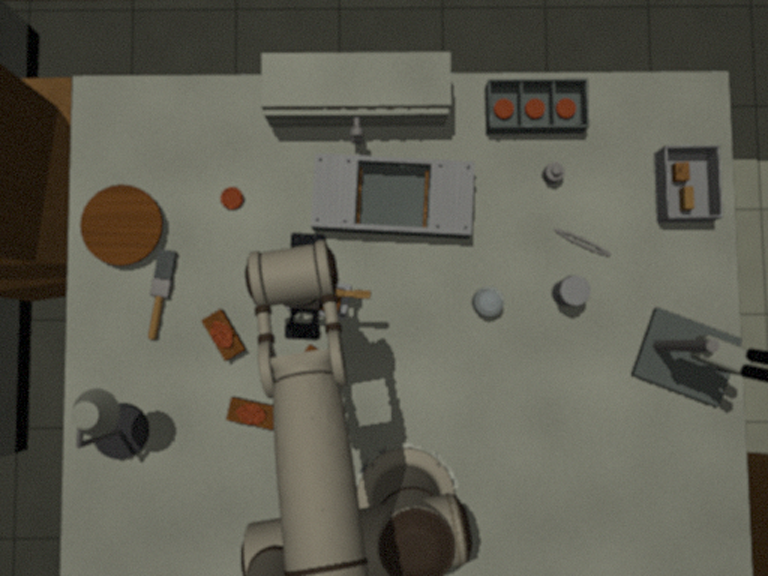

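All checks agree:
- The spatula is held still, with its ends at about 0.19 m and its middle at (0.437, 0.187), over the cast at about (0.437, 0.19).
- The lever is shut.
- The bystanders are where they started.

Hand in.

Run:
```python
from workcell import r
print(r.hand_in())
```

```text
the job is handed in; nothing more can be done
None
```

The job is handed in at about 24.5 s of the 72 s allowed: the cast is seated, the lever is shut, and the spatula is held over the cast. The hand-in gave no verdict.

- **Cast:** I took the rightmost of the four look-alikes and carried it to the fixture. The first insertion jammed: one end caught on the rim and the block tilted in the grip, with up to about 38 N at the wrist. I released it there, resting on the fixture below the 30 mm height limit. I then pushed the raised end with closed fingers until the block dropped level. Afterwards the block's top read 0.0365 m at both ends in both cameras; it should be 0.036 m.
- **Lever:** I gripped the knob and swung it until it pushed back with 11.5 N. The knob ended at (0.4005, 0.2363), against about (0.400, 0.237) expected for fully shut.
- **Spatula:** I slid it lengthwise under the cover, tilted it 20°, and drew it out end a first with no contact force. At the end it was level and gripped, with the grip opening reading 13.6 mm on the 14 mm bar. Its ends were about 0.19–0.20 m up and its middle within about 10 mm of the cast's centre.
- **Bystanders:** all of them measured within about 10 mm of where they started, which is within the networks' error.

The networks sometimes mislabelled things, for example reporting a spatula end at the round cast. I discarded those readings after comparing them with the pictures and the arm's pose. The two cameras also disagreed by 2–5 mm sideways, so the block's sideways centring rests mainly on it sitting level in the pocket.

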